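Weigh a portion of fruit-paste cubes and pour it into the jar

TASK

Lift the little steel scuttle with the six fruit-paste cubes out of the blue tote by its swinging bail, stand it on the scale and let go of it so that the portion can be weighed. Then take it by its rear handle and tip all six cubes through the funnel into the jar, and stand the empty scuttle upright in the middle of the scale again and let go. Do not spill any cubes, and leave the other things on the bench where they are.

Things in the scene. Friction and masses are not known exactly. Their poses are not given: they have to be found in the camera images.
- tote: Shallow open blue plastic tote, 280 x 180 x 50 mm high, walls and floor 5 mm thick, fixed. Origin: centre of its underside; x along its length, z up. The scuttle stands in it at the start. (A higher stack of two such totes at the left edge of the bench is only stock.)
- scale: Grey bench scale 190 x 170 mm with a square steel platform, fixed; origin under its centre.
- scale_top (a point): Centre of the scale's steel platform (155 x 160 mm), on its top face, 45 mm above the bench.
- stand: Fixed steel filling stand: base 130 x 170 x 12 mm, two 12 mm posts (110 mm high) at y = +-70 mm that hold a wide steel funnel over a clear narrow jar. Origin: centre of the underside of the base, on the axis of jar and funnel.
- funnel_rim (a point): Centre of the funnel's open mouth, at rim height, 145 mm above the bench. Rim radius 77 mm, 10 mm upright lip, then a 44 degree cone to a spout of 53 mm bore that ends inside the jar's mouth.
- jar_in (a point): Centre of the jar's inner floor, 16 mm above the bench. Jar: inside radius 30 mm, outside radius 33.5 mm, 70 mm high.
- scuttle: Loose steel scuttle, open on top, 72 mm wide (y), about 0.25 kg. Origin: centre of the underside; +x to the rear handle, -x to the pouring nose, z up. Floor 3 mm thick, flat from x = -40 to +46 mm; rear and side walls 46 mm high, cheeks by the nose 63 mm, bail ears 74 mm. From x = -40 mm a ramp rises 32 degrees to the open lip.
- scuttle_handle (a point): Grip point in the rear handle, at x = 85 mm, z = 34 mm of the scuttle; axes as the scuttle. The handle is a black bar 12 mm thick (y), x = 47 to 117 mm, z = 22 to 46 mm.
- scuttle_lip (a point): Middle of the pouring lip, at x = -92 mm, z = 33 mm of the scuttle; axes as the scuttle.
- bail: Thin steel bail (bucket handle) arched over the scuttle's width; it swings freely +-0.7 rad about the scuttle's y axis on pins at x = -4.5 mm, z = 64 mm (its origin), so the scuttle hangs level from it and cannot be tipped with it. It stays where it is left.
- bail_grip (a point): Centre of the wooden grip at the top of the bail: 16 mm (x) x 44 mm (y) x 16 mm, 55 mm above the bail's pins; axes as the bail (y along the grip).
- piece0: Loose cube of fruit paste, 16 mm, 10 g, origin at its centre; in the scuttle at the start.
- piece1: Loose cube of fruit paste, 16 mm, 10 g, origin at its centre; in the scuttle at the start.
- piece2: Loose cube of fruit paste, 16 mm, 10 g, origin at its centre; in the scuttle at the start.
- piece3: Loose cube of fruit paste, 16 mm, 10 g, origin at its centre; in the scuttle at the start.
- piece4: Loose cube of fruit paste, 16 mm, 10 g, origin at its centre; in the scuttle at the start.
- piece5: Loose cube of fruit paste, 16 mm, 10 g, origin at its centre; in the scuttle at the start.
- slab0: Bystander: loose slab of fruit paste 95 x 65 x 30 mm, origin under its centre.
- slab1: Bystander: loose slab of fruit paste 95 x 65 x 30 mm, origin under its centre.
- slab2: Bystander: loose slab of fruit paste 95 x 65 x 30 mm, origin under its centre.
- spare_jar: Bystander: closed jar, 60 mm across, 85 mm high, origin under its centre.
- film_roll: Bystander: white roll, 80 mm across, 60 mm high, standing on end.
- spatula: Bystander: spatula 260 mm long lying on the bench.
There are look-alikes about, which are no part of the job. Leave any purple look-alike of the scuttle alone.

How it is judged:
By the outcome, as a careful person would: the job done as asked, in the order asked, and still so for the second after the job is handed in, with the robot touching nothing.
It also fails if it takes over 72 s, if anything falls off the work surface, if the arm or the gripper's body presses on something with over 40 N, if the wrist force passes 120 N, or if a joint passes its speed limit or range.

ROBOT

A 6-joint arm with a two-finger parallel gripper is mounted at the origin on the work surface. World frame = base frame: x ahead of the robot, y to its left, z up, the work surface at z = 0. Lengths are in m, angles in rad, forces in N, time in s.
With the tool pointing down it reaches from about 0.25 to 0.775 m from the base axis. Payload 4 kg.
Tool frame: the origin (TCP) lies at the centre of the arm's flange, where the gripper is bolted on; the fingertips stand 199 mm ahead of it and the grasp point (between the pads) lies 180 mm ahead of it; z points along the fingers, y is the line along which they close (so a half turn about z gives the same grasp; the last joint's range is limited). The gripper opens to 94 mm and grips with 3 to 60 N. Pads are 16 mm wide; open, the fingers measure 119 mm over their backs; the gripper's body (75 mm by 177 mm) begins 78 mm behind the grasp point.
Start: joints at [-1.358, 0.087, 1.371, -0, 1.684, -0.103], TCP at [0.171, -0.523, 0.405] pointing down, gripper open.
Joint ranges: [-3.1, 3.1], [-0.76, 2.03], [0.27, 2.55], [-1.08, 4.22], [0.17, 2.65], [-2.57, 2.57]. Speed limits (rad/s): [2.79, 2.79, 3.14, 3.14, 3.14, 3.14].

INTERFACE

Orientations are given as [roll, pitch, yaw] about the fixed x, y, z axes, in that order (R = Rz(yaw) Ry(pitch) Rx(roll)).
In Python, from bench import robot, eyes, models gives the robot as it stands.
- The arm moves only by the tool step_arm, never from a script. Its argument "commands" is a list that holds one entry, the list of rows, each a list of 7 numbers: the shift along the tool's x, y, z in mm, then the turn, a rotation vector about the tool's x, y, z in rad, then the finger opening in mm, from 0 to 94. In form: [[[tx, ty, tz, wx, wy, wz, gripper], ...]]. A call has 1 to 20 rows; each row shifts and turns the commanded pose from where the row before left it, along the tool's axes as they then stand; what a row does not reach is not made up. A row lasts 1/8 s, in which the tool goes at most 62.5 mm and 10.7 degrees, less where a joint would pass 70% of its speed; a pose out of reach is approached as far as the arm can. A call is refused whole if a number of a shift passes 62.5 or a number of a turn 0.188, either way. A call with a gripper value outside its range is refused whole. The fingers move at their own pace and stop on an object; the grip force is fixed at half the most. Time passes only in rows, so rows that do not move let the fingers close. It gives the time, the measured TCP pose, the force, the opening and the grip force at its end, in the units of the state.
- robot.get_obs(): the state, without advancing time (a new reading comes with each control period).
- eyes.snapshot(name): name is "scene" or "top" or "wrist"; returns a dict with "color" (420x560x3 uint8, red, green, blue), "camera_matrix" (3x3 intrinsics, pixels), "eye" and "rotation" of the camera in the world; the wrist camera has in their place "tool_from_camera" (4x4, takes a point from camera to tool coordinates, whose origin is the TCP and whose axes are the flange's). Camera axes: x right, y up, looking along -z (the intrinsics and any distortion apply to the point x, -y, -z); pixel columns grow to the right and rows downward; lengths in m; the calibration is good to about 2 mm. A picture is of the moment at which its call begins: read the wrist's pose just before it. There is no depth.
- robot.close_job(): hands the job in; it is judged then, once.
Trained networks look in a picture, given as the dict that the camera call returned (one of the last four; its "shot" number tells which), for a name from the list of things; names that differ only in an ending like _2 or _b are one class to them, and where a whole thing is asked for, a point or a joint stands for the part that bears it (a point fixed in the world has none). Each returns a list of dicts, best first, with "confidence" (0 to 1); they miss things now and then, are a little off and sometimes report something else, mostly with a low value. They report only what shows in the picture. A call takes as long as a camera call. They do not tell look-alikes from the thing itself.
- models.masks_of(picture, query): "mask" (420x560 bool, what is visible of it) and "xy" ([column, row] in pixels, amid what is visible of it).
- models.tip_of(picture, query): "xy" ([column, row] in pixels: a listed point, or the origin of a listed thing).
The state is a dict: "time": time; "joint_positions": joint angles; "qvel": joint speeds; "joint_torque": joint torques, N m; "tool_pos": TCP position; "ee_rot": TCP orientation; "wrist_force": force on the tool from outside, world axes, zero at the start; "wrist_torque": the same for the moment, N m; "width": finger opening in m; "finger_force": force on a finger pad.
Only numpy, scipy, OpenCV 4.12 (cv2) and the standard library are available. Lean on these libraries where they do the work, as an engineer would, in place of code of your own. Each camera call takes 0.05 s, during which the arm holds its last target. There are 200 camera calls.

## Working session

There is one attempt and no reset: what is moved stays moved. The work goes in short steps, Python scripts to look and compute and a tool call to move; the robot and the scene stay as the last step left them, time stands still between calls to the robot, and variables do not carry over. Pictures are saved under pics/ and viewed, at most 10 in all, crops included, and the job is handed in when it is done.

Besides the shell and the picture viewer there is one more tool, called as a command line: name --argument value ..., lists and objects as JSON in quotes. step_arm: Moves the arm, as the interface text tells. Its arguments: {"type":"object","properties":{"commands":{"type":"array"}},"required":["commands"]}

```bash
mkdir -p pics; ls; cat > h.py <<'E'
import numpy as np, cv2
from scipy.spatial.transform import Rotation as R
from bench import robot, eyes, models
def save(p,name,crop=None,scale=1):
    im=p["color"][:,:,::-1]
    if crop: x0,y0,x1,y1=crop; im=im[y0:y1,x0:x1]
    if scale!=1: im=cv2.resize(im,None,fx=scale,fy=scale,interpolation=cv2.INTER_CUBIC)
    cv2.imwrite("pics/"+name+".png",im)
def cam(p,obs=None):
    if "eye" in p: return np.array(p["eye"]),np.array(p["rotation"])
    T=np.array(p["tool_from_camera"]); Rt=R.from_euler("xyz",obs["ee_rot"]).as_matrix()
    return np.array(obs["tool_pos"])+Rt@T[:3,3], Rt@T[:3,:3]
def ray(p,xy,obs=None):
    e,Rc=cam(p,obs); K=np.array(p["camera_matrix"])
    d=np.linalg.inv(K)@np.array([xy[0],xy[1],1.]); d=Rc@(d*[1,-1,-1]); return e,d/np.linalg.norm(d)
def at_z(p,xy,z,obs=None):
    e,d=ray(p,xy,obs); return e+d*(z-e[2])/d[2]
def proj(p,X,obs=None):
    e,Rc=cam(p,obs); K=np.array(p["camera_matrix"]); c=(Rc.T@(np.atleast_2d(X)-e).T).T*[1,-1,-1]
    q=(K@c.T).T; return q[:,:2]/q[:,2:]
def tri(rays):
    A=np.zeros((3,3));b=np.zeros(3)
    for e,d in rays: M=np.eye(3)-np.outer(d,d);A+=M;b+=M@e
    return np.linalg.solve(A,b)
E
python3 - <<'E'
from h import *
o=robot.get_obs(); print(o["tool_pos"],o["ee_rot"])
s=eyes.snapshot("scene"); t=eyes.snapshot("top")
print(s.keys())
im=np.vstack([s["color"],t["color"]])[:,:,::-1]
save(s,"s0");save(t,"t0")
print(s["eye"],t["eye"])
for n in ["tote","scale_top","funnel_rim","jar_in","scuttle","scuttle_handle","scuttle_lip","bail","bail_grip","stand"]:
    for nm,p in (("s",s),("t",t)):
        print(n,nm,[(np.round(d["xy"]).tolist(),round(d["confidence"],2)) for d in models.tip_of(p,n)][:4])
E
```

```text
pics
[ 0.17078439 -0.52269714  0.4035248 ] [-3.13943844e+00 -2.01865295e-04  3.15787023e-01]
dict_keys(['color', 'camera_matrix', 'eye', 'rotation', 'shot'])
[ 1.14549963 -0.47335812  0.83728054] [0.4175019  0.00954239 1.75166545]
tote s [([220.0, 288.0], 0.64)]
tote t [([352.0, 200.0], 0.57)]
scale_top s [([300.0, 224.0], 0.71), ([202.0, 284.0], 0.21)]
scale_top t [([265.0, 203.0], 0.97), ([120.0, 206.0], 0.19)]
funnel_rim s [([382.0, 165.0], 0.81)]
funnel_rim t [([172.0, 203.0], 0.75)]
jar_in s [([375.0, 196.0], 0.85), ([300.0, 188.0], 0.73), ([394.0, 269.0], 0.44)]
jar_in t [([182.0, 200.0], 0.71)]
scuttle s [([210.0, 285.0], 0.82), ([127.0, 236.0], 0.77)]
scuttle t [([390.0, 292.0], 0.87), ([356.0, 202.0], 0.71)]
scuttle_handle s [([97.0, 230.0], 0.92)]
scuttle_handle t [([414.0, 306.0], 0.78), ([348.0, 198.0], 0.75), ([350.0, 174.0], 0.64)]
scuttle_lip s [([187.0, 262.0], 0.9), ([159.0, 230.0], 0.76), ([391.0, 268.0], 0.73), ([302.0, 192.0], 0.61)]
scuttle_lip t [([362.0, 227.0], 0.97), ([351.0, 198.0], 0.66), ([368.0, 277.0], 0.62), ([173.0, 201.0], 0.21)]
bail s [([208.0, 275.0], 0.69), ([124.0, 221.0], 0.63)]
bail t [([363.0, 197.0], 0.63), ([393.0, 294.0], 0.42), ([348.0, 201.0], 0.3)]
bail_grip s [([204.0, 257.0], 0.75), ([300.0, 192.0], 0.58), ([119.0, 206.0], 0.45)]
bail_grip t [([363.0, 228.0], 0.71), ([354.0, 192.0], 0.71), ([363.0, 196.0], 0.62)]
stand s [([376.0, 202.0], 0.97), ([377.0, 196.0], 0.55)]
stand t [([177.0, 202.0], 0.76)]
```

View pics/s0.png

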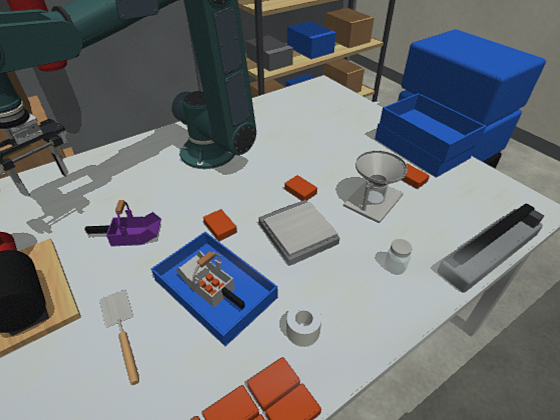

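View pics/t0.png

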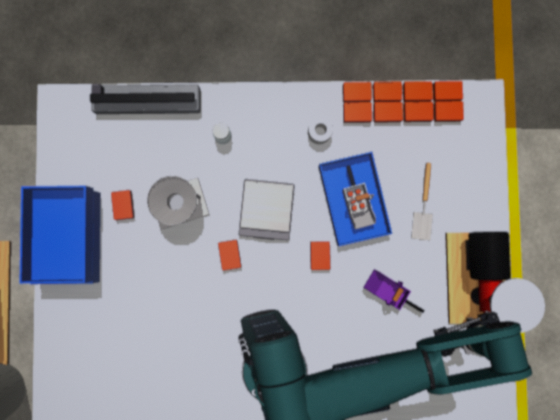

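Two candidates: the steel scuttle in the blue tote (scene 210,280; top 357,200), and a purple one on the bare bench (scene 127,230; top 390,292). The first fits because it is steel, holds cubes and stands in the tote. Its handle points towards +x (top 350,174) and its lip is at top (362,227). I'll confirm this in a crop.

```bash
python3 - <<'E'
from h import *
s=eyes.snapshot("scene"); t=eyes.snapshot("top")
a=cv2.resize(s["color"][220:350,140:290],(780//2,338)); b=cv2.resize(t["color"][145:255,305:405],(372,338))
a=cv2.resize(s["color"][225:345,145:285],(400,343),interpolation=cv2.INTER_CUBIC); b=cv2.resize(t["color"][145:250,305:405],(327,343),interpolation=cv2.INTER_CUBIC)
cv2.imwrite("pics/c0.png",np.hstack([a,b])[:,:,::-1])
f=lambda n,a,b:print(n,np.round(tri([ray(s,a),ray(t,b)]),4))
f("funnel_rim",(382,165),(172,203)); f("scale",(300,224),(265,203));f("lip",(187,262),(362,227));f("grip",(204,257),(363,196))
f("stand",(376,202),(177,202))
print("rim t",at_z(t,(172,203),.145),"rim s",at_z(s,(382,165),.145))
print("scale t",at_z(t,(265,203),.045),at_z(s,(300,224),.045))
print("lip t",at_z(t,(362,227),.038),at_z(s,(187,262),.038))
print("handle t",at_z(t,(350,174),.039))
for p in (s,t):
  for n in ("scale","tote","scuttle","bail_grip"):
    for d in models.masks_of(p,n)[:2]:
      m=d["mask"].astype(np.uint8); c=max(cv2.findContours(m,0,1)[0],key=cv2.contourArea); r=cv2.minAreaRect(c)
      print(n,round(d["confidence"],2),np.round(d["xy"]),m.sum(),np.round(r[0],1),np.round(r[1],1),round(r[2],1))
E
```

```text
funnel_rim [ 0.7815 -0.2319  1.2945]
scale [ 0.7815 -0.2319  1.2945]
lip [ 0.7815 -0.2319  1.2945]
grip [ 0.7815 -0.2319  1.2945]
stand [ 0.7815 -0.2319  1.2945]Traceback (most recent call last):
  File "<stdin>", line 9, in <module>
  File "h.py", line 17, in at_z
    e,d=ray(p,xy,obs); return e+d*(z-e[2])/d[2]
                                           ~^^^
IndexError: invalid index to scalar variable.
```

View pics/c0.png

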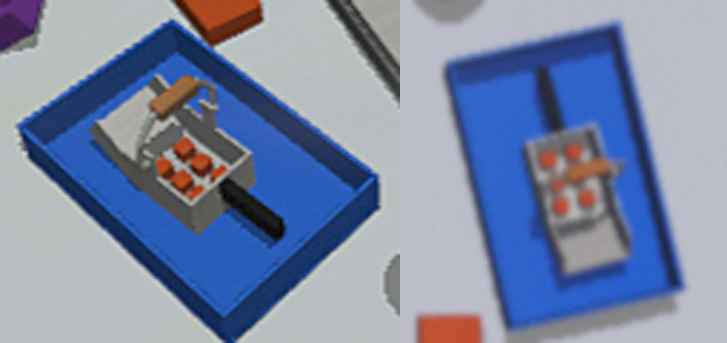

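The crop confirms it: steel scuttle with cubes, standing in the tote, handle towards +x, and the bail roughly upright with a wooden grip. Next I'll fix the rotation format in my helper.

```bash
python3 - <<'E'
from h import *
s=eyes.snapshot("scene"); t=eyes.snapshot("top")
print(np.array(s["rotation"]).shape,np.array(t["rotation"]),s["rotation"],s["camera_matrix"],np.array(t["camera_matrix"]))
E
sed -i 's/return np.array(p\["eye"\]),np.array(p\["rotation"\])/return np.array(p["eye"]),rot(p["rotation"])/' h.py
cat >> h.py <<'E'
def rot(r):
    r=np.array(r,float)
    return r if r.shape==(3,3) else R.from_euler("xyz",r).as_matrix() if r.shape==(3,) else R.from_quat(r).as_matrix()
E
python3 - <<'E'
from h import *
s=eyes.snapshot("scene"); t=eyes.snapshot("top")
f=lambda n,a,b:print(n,np.round(tri([ray(s,a),ray(t,b)]),4))
f("funnel_rim",(382,165),(172,203)); f("scale",(300,224),(265,203));f("lip",(187,262),(362,227));f("grip",(204,257),(363,196))
f("stand",(376,202),(177,202))
print("rim t",at_z(t,(172,203),.145),"rim s",at_z(s,(382,165),.145))
print("scale t",at_z(t,(265,203),.045),at_z(s,(300,224),.045))
print("lip t",at_z(t,(362,227),.038),at_z(s,(187,262),.038))
print("handle t",at_z(t,(350,174),.039))
for p in (s,t):
  for n in ("scale","tote","scuttle","bail_grip"):
    for d in models.masks_of(p,n)[:2]:
      m=d["mask"].astype(np.uint8); c=max(cv2.findContours(m,0,1)[0],key=cv2.contourArea); r=cv2.minAreaRect(c)
      print(n,round(d["confidence"],2),np.round(d["xy"]),m.sum(),np.round(r[0],1),np.round(r[1],1),round(r[2],1), np.round(cv2.boxPoints(r)).tolist() if n!="bail_grip" else "")
E
```

```text
(3,) [ 0.06105105 -0.00569276 -1.58302052] [ 0.81454704 -0.0054088   0.94743465] [[383.44798912   0.         284.90761612]
 [  0.         383.44798912 210.33133087]
 [  0.           0.           1.        ]] [[520.17052805   0.         272.47923271]
 [  0.         520.17052805 211.74988721]
 [  0.           0.           1.        ]]
funnel_rim [0.5511 0.3151 0.1386]
scale [0.5478 0.0196 0.0545]
lip [ 0.4674 -0.2998  0.031 ]
grip [ 0.5621 -0.2846  0.1338]
stand [ 0.5619  0.3215 -0.008 ]
rim t [0.5464109  0.30976216 0.145     ] rim s [0.55965157 0.3130168  0.145     ]
scale t [0.55083367 0.02280686 0.045     ] [0.53839135 0.02237969 0.045     ]
lip t [ 0.46823715 -0.29609687  0.038     ] [ 0.47184859 -0.30365065  0.038     ]
handle t [ 0.64442549 -0.26008291  0.039     ]
scale 0.73 [297. 232.] 3207 [297.6 230.7] [57.1 69.3] 66.8 [[254.0, 218.0], [318.0, 191.0], [341.0, 243.0], [277.0, 271.0]]
tote 0.75 [226. 298.] 5736 [214.3 282.2] [111.5  79.4] 43.4 [[146.0, 273.0], [201.0, 215.0], [282.0, 292.0], [228.0, 349.0]]
tote 0.54 [120. 314.] 1220 [114.7 308.6] [30.  29.4] 71.6 [[96.0, 299.0
[... 467 characters left out ...]
4] [51.1 58. ] 5.7 [[238.0, 236.0], [244.0, 178.0], [294.0, 183.0], [289.0, 241.0]]
tote 0.9 [340. 195.] 3705 [354.5 198.4] [85.9 57.5] 76.0 [[316.0, 164.0], [372.0, 150.0], [393.0, 233.0], [337.0, 247.0]]
tote 0.31 [322. 257.] 585 [320. 255.] [28. 20.] 90.0 [[310.0, 241.0], [330.0, 241.0], [330.0, 269.0], [310.0, 269.0]]
scuttle 0.72 [360. 205.] 959 [358.  195.3] [61.8 27.3] 75.3 [[337.0, 169.0], [363.0, 162.0], [379.0, 222.0], [353.0, 229.0]]
scuttle 0.72 [388. 288.] 1038 [395.5 293.9] [63.1 26.1] 31.0 [[362.0, 289.0], [375.0, 266.0], [429.0, 299.0], [416.0, 321.0]]
bail_grip 0.65 [398. 296.] 103 [396.5 294.2] [ 6.9 25.5] 31.8 
bail_grip 0.45 [338. 196.] 3835 [354.5 198.4] [87.3 58. ] 76.0
```

step_arm --commands '[[[44, -10, -6, 0, 0, 0, 70], [44, -10, -6, 0, 0, 0, 70], [44, -10, -6, 0, 0, 0, 70], [44, -10, -6, 0, 0, 0, 70], [44, -10, -6, 0, 0, 0, 70], [44, -10, -6, 0, 0, 0, 70], [44, -10, -6, 0, 0, 0, 70], [44, -10, -6, 0, 0, 0, 70], [40, -10, 0, 0, 0, 0, 70], [30, -10, 0, 0, 0, 0, 70]]]'

```text
time: 3.05
tool_pos: [0.5423, -0.2956, 0.4525]
ee_rot: [3.142, -0.0, 0.317]
wrist_force: [-1.5, -0.3, 0.1]
width: 0.0698
finger_force: 0.0
```

step_arm --commands '[[[0, 0, 0, 0, 0, -0.15, 70], [0, 0, 0, 0, 0, -0.15, 70], [0, 0, 0, 0, 0, -0.15, 70], [0, 0, 0, 0, 0, -0.15, 70], [0, 0, 0, 0, 0, -0.15, 70], [0, 0, 0, 0, 0, -0.15, 70], [0, 0, 0, 0, 0, -0.15, 70], [0, 0, 0, 0, 0, -0.15, 70], [0, 0, 0, 0, 0, -0.15, 70], [0, 0, 0, 0, 0, -0.15, 70], [0, 0, 0, 0, 0, 0, 70], [0, 0, 0, 0, 0, 0, 70]]]'

```text
time: 4.55
tool_pos: [0.5409, -0.2967, 0.4526]
ee_rot: [-3.142, 0.0, 1.814]
wrist_force: [-0.3, -0.4, -0.2]
width: 0.0702
finger_force: 0.0
```

```bash
cat >> h.py <<'E'
import json
def rec(o):
    open("log.jsonl","a").write(json.dumps([list(map(float,o[k])) for k in ("joint_positions","tool_pos","ee_rot")])+"\n")
def rnd(v,n=4): return np.round(np.array(v,float),n).tolist()
E
python3 - <<'E'
from h import *
o=robot.get_obs(); rec(o); print(o["time"],rnd(o["joint_positions"]),rnd(o["tool_pos"]),rnd(o["ee_rot"]))
w=eyes.snapshot("wrist"); s=eyes.snapshot("scene"); save(w,"w1")
print(rnd(w["tool_from_camera"]))
for n,z in [("bail_grip",.124),("scuttle_handle",.039),("scuttle_lip",.038),("scuttle",.005)]:
    for d in models.tip_of(w,n)[:3]:
        print(n,round(d["confidence"],2),np.round(d["xy"]).tolist(),rnd(at_z(w,d["xy"],z,o)))
    for d in models.tip_of(s,n)[:2]: print("  scene",round(d["confidence"],2),np.round(d["xy"]).tolist(),rnd(at_z(s,d["xy"],z)))
for d in models.masks_of(w,"bail_grip")[:2]:
    m=d["mask"].astype(np.uint8); c=max(cv2.findContours(m,0,1)[0],key=cv2.contourArea); r=cv2.minAreaRect(c); print(r,d["confidence"])
E
```

```text
4.55 [-0.5936, 0.2354, 1.1075, -0.0001, 1.7988, -0.8365] [0.5409, -0.2967, 0.4526] [-3.1415, 0.0, 1.8137]
[[0.0002, 0.9584, 0.2855, 0.0835], [1.0, -0.0005, 0.0011, 0.0001], [0.0012, 0.2855, -0.9584, 0.0206], [0.0, 0.0, 0.0, 1.0]]
bail_grip 0.7 [8.0, 224.0] [0.2642, -0.3857, 0.124]
bail_grip 0.59 [311.0, 194.0] [0.5654, -0.2776, 0.124]
  scene 0.69 [118.0, 207.0] [0.2589, -0.393, 0.124]
  scene 0.62 [206.0, 259.0] [0.5614, -0.2801, 0.124]
scuttle_handle 0.92 [26.0, 246.0] [0.2163, -0.4598, 0.039]
scuttle_handle 0.59 [368.0, 180.0] [0.6448, -0.2586, 0.039]
  scene 0.88 [97.0, 231.0] [0.2181, -0.4637, 0.039]
  scene 0.81 [236.0, 300.0] [0.6493, -0.2583, 0.039]
scuttle_lip 0.83 [233.0, 182.0] [0.4759, -0.3034, 0.038]
scuttle_lip 0.79 [100.0, 158.0] [0.3065, -0.3137, 0.038]
scuttle_lip 0.64 [301.0, 185.0] [0.5624, -0.2872, 0.038]
  scene 0.95 [160.0, 227.0] [0.308, -0.3108, 0.038]
  scene 0.84 [188.0, 264.0] [0.4799, -0.3057, 0.038]
scuttle 0.91 [303.0, 179.0] [0.566, -0.2836, 0.005]
scuttle 0.58 [76.0, 197.0] [0.2597, -0.3866, 0.005]
  scene 0.72 [211.0, 286.0] [0.5546, -0.2798, 0.005]
  scene 0.57 [130.0, 236.0] [0.2565, -0.3916, 0.005]
((33.63039779663086, 229.76722717285156), (79.00000762939453, 31.200000762939453), 16.260204315185547) 0.85
((306.0, 189.0), (78.0, 20.0), 90.0) 0.59
```

View pics/w1.png

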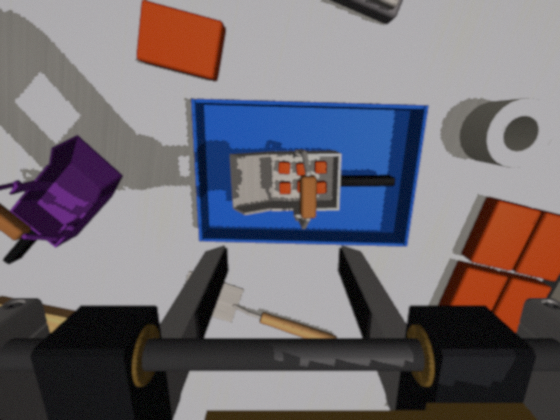

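The wrist view shows the grip at (308,197), the handle at (367,181) and the lip at (235,182), with the scuttle axis lined up with the closing line. The measurements agree on a grip at about (0.562, -0.280) with the bail near upright, so I'll go down and grasp.

step_arm --commands '[[[6, 12, 20, 0, 0, 0, 70], [5, 12, 30, 0, 0, 0, 70], [0, 0, 30, 0, 0, 0, 70], [0, 0, 30, 0, 0, 0, 70], [0, 0, 20, 0, 0, 0, 70], [0, 0, 12, 0, 0, 0, 70], [0, 0, 6, 0, 0, 0, 70], [0, 0, 0, 0, 0, 0, 70], [0, 0, 0, 0, 0, 0, 70]]]'

```text
time: 6.22
tool_pos: [0.5617, -0.2803, 0.3058]
ee_rot: [3.14, 0.002, 1.816]
wrist_force: [-0.0, 0.1, 0.2]
width: 0.07
finger_force: 0.0
```

```bash
python3 - <<'E'
from h import *
o=robot.get_obs(); rec(o); print(o["time"],rnd(o["joint_positions"]),rnd(o["tool_pos"]),rnd(o["ee_rot"]),rnd(o["wrist_force"]))
w=eyes.snapshot("wrist"); s=eyes.snapshot("scene")
g=np.array(o["tool_pos"])-[0,0,.18]; print("grasp pt in wrist px",proj(w,g,o),"scene px",proj(s,g))
for n,p in (("w",w),("s",s)): print(n,[(round(d["confidence"],2),rnd(d["xy"],0)) for d in models.tip_of(p,"bail_grip")[:3]])
cv2.imwrite("pics/g1.png",np.hstack([w["color"][130:420:,140:420],cv2.resize(s["color"][200:320,140:260],(290,290),interpolation=cv2.INTER_CUBIC)])[:,:,::-1])
E
```

```text
6.225 [-0.5531, 0.2952, 1.3243, -0.0, 1.5199, -0.7981] [0.5617, -0.2803, 0.3058] [3.1401, 0.0015, 1.8157] [-0.0255, 0.0719, 0.1823]
grasp pt in wrist px [[282.44247795 273.16420762]] scene px [[206.10513588 258.24790978]]
w [(0.7, [285.0, 270.0]), (0.5, [176.0, 228.0])]
s [(0.63, [122.0, 206.0]), (0.62, [205.0, 257.0])]
```

View pics/g1.png

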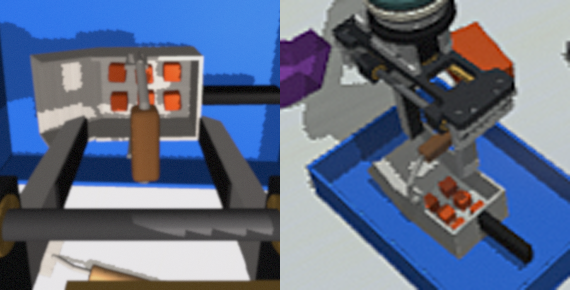

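The grip lies between the pads: the network puts it at (285,270) and the grasp point projects to (282,273). Now I'll close and lift gently.

step_arm --commands '[[[0, 0, 0, 0, 0, 0, 30], [0, 0, 0, 0, 0, 0, 20], [0, 0, 0, 0, 0, 0, 10], [0, 0, 0, 0, 0, 0, 8], [0, 0, 0, 0, 0, 0, 8], [0, 0, 0, 0, 0, 0, 8], [0, 0, -2, 0, 0, 0, 8], [0, 0, -4, 0, 0, 0, 8], [0, 0, -6, 0, 0, 0, 8], [0, 0, -10, 0, 0, 0, 8], [0, 0, -15, 0, 0, 0, 8], [0, 0, -20, 0, 0, 0, 8], [0, 0, -20, 0, 0, 0, 8], [0, 0, -20, 0, 0, 0, 8], [0, 0, -15, 0, 0, 0, 8], [0, 0, -8, 0, 0, 0, 8], [0, 0, 0, 0, 0, 0, 8], [0, 0, 0, 0, 0, 0, 8]]]'

```text
time: 8.68
tool_pos: [0.5615, -0.2802, 0.4236]
ee_rot: [-3.14, -0.001, 1.816]
wrist_force: [-0.5, -0.5, -3.9]
width: 0.016
finger_force: 30.0
```

```bash
python3 - <<'E'
from h import *
o=robot.get_obs(); rec(o); print(o["time"],rnd(o["joint_positions"]),rnd(o["tool_pos"]),rnd(o["ee_rot"]),rnd(o["wrist_force"]),o["width"],o["finger_force"])
s=eyes.snapshot("scene");t=eyes.snapshot("top")
# scale platform corners via edges
for p,nm in ((s,"s"),(t,"t")):
    for n,z in (("scale_top",.045),("funnel_rim",.145),("jar_in",.016),("scale",0),("stand",0)):
        print(nm,n,[(round(d["confidence"],2),rnd(d["xy"],0),rnd(at_z(p,d["xy"],z),3)) for d in models.tip_of(p,n)[:1]])
    g=p["color"]; c={"s":(235,185,360,275),"t":(225,170,310,250)}[nm]
cv2.imwrite("pics/scl.png",np.hstack([cv2.resize(s["color"][185:275,245:350],(390,334),interpolation=cv2.INTER_CUBIC),cv2.resize(t["color"][170:250,225:310],(355,334),interpolation=cv2.INTER_CUBIC)])[:,:,::-1])
# FK fit
from scipy.optimize import least_squares
D=[json.loads(l) for l in open("log.jsonl")]
D.append([[-1.358,.087,1.371,0,1.684,-.103],[.17078,-.5227,.4035],[-3.1394,-.0002,.3158]])
def fk(q,L):
    h,a,l1,e,l2,d=L; Rz=lambda t:R.from_euler("z",t); Ry=lambda t:R.from_euler("y",t)
    r=Rz(q[0]); p=np.array([0,0,h])+r.apply([a,0,0]); r=r*Ry(q[1]); p=p+r.apply([0,0,l1]); r=r*Ry(q[2]); p=p+r.apply([e,0,l2]); r=r*Rz(q[3])*Ry(q[4]); p=p+r.apply([0,0,d]); r=r*Rz(q[5]); return p,r
f=lambda L:np.concatenate([fk(q,L)[0]-p for q,p,_ in D])
r=least_squares(lambda L:np.concatenate([f(L),1e-4*(L-[.3,0,.4,0,.4,.08])]),[.3,0,.4,0,.4,.08]); print(r.x,f(r.x).reshape(-1,3).round(4))
for q,p,e in D: print((fk(q,r.x)[1].inv()*R.from_euler("xyz",e)).as_euler("xyz").round(3))
E
```

```text
8.675 [-0.5532, 0.2602, 1.1342, -0.0001, 1.749, -0.7982] [0.5615, -0.2802, 0.4236] [-3.1403, -0.0012, 1.8158] [-0.4534, -0.5052, -3.857] 0.01599916934273096 29.98507797718048
s scale_top [(0.64, [299.0, 223.0], [0.532, 0.022, 0.045])]
s funnel_rim [(0.65, [382.0, 165.0], [0.559, 0.315, 0.145])]
s jar_in [(0.92, [376.0, 196.0], [0.558, 0.319, 0.016])]
s scale [(0.72, [296.0, 233.0], [0.527, 0.018, 0.0])]
s stand [(0.83, [378.0, 202.0], [0.571, 0.319, 0.0])]
t scale_top [(0.9, [264.0, 208.0], [0.535, 0.027, 0.045])]
t funnel_rim [(0.65, [171.0, 202.0], [0.548, 0.312, 0.145])]
t jar_in [(0.96, [179.0, 203.0], [0.556, 0.309, 0.016])]
t scale [(0.62, [263.0, 206.0], [0.544, 0.029, 0.0])]
t stand [(0.56, [179.0, 204.0], [0.554, 0.313, 0.0])]
[-3.06273088e+00  5.82284828e-04  4.54958203e-01  6.84580493e-02
  5.01622637e-01 -3.02575177e+00] [[-0.0344 -0.0448 -0.0005]
 [-0.0305 -0.0476 -0.0003]
 [-0.0263 -0.0501 -0.0003]
 [-0.0552 -0.0124  0.0012]]
[0.    0.    1.571]
[0.    0.    1.571]
[0.    0.    1.571]
[0.002 0.    1.571]
```

View pics/scl.png

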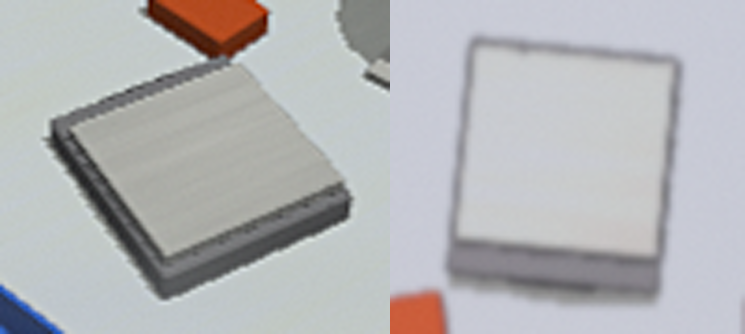

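The scuttle hangs from the grip (about -3.9 N). Platform corners in the crop are (475,40), (680,62), (658,257), (456,243) from the top and (70,130), (240,65), (345,185), (165,258) from the scene camera. I'll turn these into positions and refit the arm model with a lateral offset.

```bash
cat > kin.py <<'E'
from h import *
from scipy.optimize import least_squares
def fk(q,L):
    h,a,b,l1,e,l2,d=L; Rz=lambda t:R.from_euler("z",t); Ry=lambda t:R.from_euler("y",t)
    r=Rz(q[0]); p=np.array([0,0,h])+r.apply([a,b,0]); r=r*Ry(q[1]); p=p+r.apply([0,0,l1]); r=r*Ry(q[2]); p=p+r.apply([e,0,l2]); r=r*Rz(q[3])*Ry(q[4]); p=p+r.apply([0,0,d]); r=r*Rz(q[5]+np.pi/2); return p,r
def fit():
    D=[json.loads(l) for l in open("log.jsonl")]+[[[-1.358,.087,1.371,0,1.684,-.103],[.17078,-.5227,.405],[0,0,0]]]
    L0=np.array([.25,0,.05,.45,0,.45,.09])
    g=lambda L:np.concatenate([fk(q,L)[0]-p for q,p,_ in D])
    return least_squares(lambda L:np.concatenate([g(L),1e-3*(L-L0)]),L0).x,g
LO=np.array([-3.1,-.76,.27,-1.08,.17,-2.57]);HI=np.array([3.1,2.03,2.55,4.22,2.65,2.57])
def ik(p,Rm,q0,L):
    g=lambda q:np.concatenate([(fk(q,L)[0]-p)*5,(fk(q,L)[1].inv()*Rm).as_rotvec(),1e-3*(q-q0)])
    s=least_squares(g,np.clip(q0,LO+.02,HI-.02),bounds=(LO+.01,HI-.01)); q=s.x
    return q,np.linalg.norm(fk(q,L)[0]-p),(fk(q,L)[1].inv()*Rm).magnitude()
E
python3 - <<'E'
from kin import *
L,g=fit(); print(L.round(4),abs(g(L)).max())
s=eyes.snapshot("scene");t=eyes.snapshot("top")
ct=[(225+(x-390)/4.176,170+y/4.176) for x,y in [(475,40),(680,62),(658,257),(456,243)]]
cs=[(245+x/3.714,185+y/3.714) for x,y in [(70,130),(240,65),(345,185),(165,258)]]
for p,c in ((t,ct),(s,cs)):
    P=np.array([at_z(p,q,.045)[:2] for q in c]); print(rnd(P),"c",P.mean(0).round(4),"sides",np.linalg.norm(np.roll(P,-1,0)-P,axis=1).round(3),[round(float(np.arctan2(*(v[::-1]))),3) for v in np.roll(P,-1,0)-P])
E
```

```text
[1.501e-01 1.000e-04 5.660e-02 4.489e-01 1.006e-01 4.998e-01 1.489e-01] 0.0002534142695799213
[[0.6291, 0.0867], [0.6097, -0.075], [0.456, -0.0554], [0.4689, 0.1031]] c [0.5409 0.0149] sides [0.163 0.155 0.159 0.161] [-1.69, 3.015, 1.49, -0.102]
[[0.4639, -0.054], [0.4816, 0.103], [0.6345, 0.0836], [0.6133, -0.0705]] c [0.5483 0.0155] sides [0.158 0.154 0.155 0.15 ] [1.458, -0.126, -1.708, 3.032]
```

```bash
cat >> kin.py <<'E'
def tool_from_scuttle(ps,psi,th,beta,sg):
    Rs=R.from_euler("z",psi)*R.from_euler("y",-th)
    z=np.array([-np.sin(beta),0,-np.cos(beta)]);y=np.array([0,sg,0.]);x=np.cross(y,z)
    Rt=Rs*R.from_matrix(np.stack([x,y,z],1)); G=ps+Rs.apply([.085,0,.034])
    return G-.18*Rt.apply([0,0,1]),Rt
F=np.array([.553,.313,.145])
def pour_ps(psi,th,lip):  # scuttle origin for lip at given world point
    return lip-(R.from_euler("z",psi)*R.from_euler("y",-th)).apply([-.092,0,.033])
E
cat > scan.py <<'E'
from kin import *
L0,_=fit(); S=np.array([.545,.0155,.045])
for d in (.09,.15):
  L=L0.copy(); L[0]+=d-L[6]; L[6]=d
  for beta in np.radians([0,25,45]):
    for psid in range(-120,121,30):
      psi=np.radians(psid)
      for sg in (1,-1):
        res=[];qs=[]
        # grasp at scale with psi_s = psi (same yaw)
        for q00 in (np.array([0.,.4,1.3,0,1.4,0]),):
          q=q00
          p,Rt=tool_from_scuttle(S,psi,0,beta,sg); q,e1,e2=ik(p,Rt,q,L)
          qs.append(q);res.append(e1+e2)
          for w in (0,30,50,70,85,100):
            lip=F+[0,0,.03]-.02*np.array([-np.cos(psi),-np.sin(psi),0])
            p,Rt=tool_from_scuttle(pour_ps(psi,np.radians(w),lip),psi,np.radians(w),beta,sg); q,e1,e2=ik(p,Rt,q,L); res.append(e1+e2); qs.append(q)
        if max(res[:-1])<.01: print(d,round(np.degrees(beta)),psid,sg,"100ok" if res[-1]<.01 else "", "maxjump",abs(np.diff(qs,axis=0)).max().round(2), "marg",min((np.array(qs[:-1])-LO).min(),(HI-np.array(qs[:-1])).min()).round(2))
E
time python3 scan.py
```

```text
0.09 0 60 -1 100ok maxjump 0.87 marg 0.33
0.09 0 90 -1 100ok maxjump 0.72 marg 0.58
0.09 0 120 -1 100ok maxjump 0.67 marg 0.64
0.09 25 -90 1  maxjump 0.52 marg 0.01
0.09 25 -60 1  maxjump 0.47 marg 0.01
0.09 25 -30 1  maxjump 0.61 marg 0.08
0.09 25 90 -1 100ok maxjump 0.98 marg 0.27
0.09 25 120 -1 100ok maxjump 0.71 marg 0.63
0.09 45 -120 1  maxjump 0.57 marg 0.13
0.09 45 -90 1 100ok maxjump 0.49 marg 0.36
0.09 45 -60 1 100ok maxjump 0.43 marg 0.35
0.09 45 90 -1 100ok maxjump 1.2 marg 0.01
0.09 45 120 -1 100ok maxjump 0.82 marg 0.25
0.15 0 30 -1 100ok maxjump 1.65 marg 0.05
0.15 0 60 -1 100ok maxjump 0.87 marg 0.33
0.15 0 90 -1 100ok maxjump 0.72 marg 0.58
0.15 0 120 -1 100ok maxjump 0.67 marg 0.58
0.15 25 -90 1  maxjump 0.52 marg 0.02
0.15 25 -60 1  maxjump 0.46 marg 0.03
0.15 25 -30 1  maxjump 0.64 marg 0.05
0.15 25 90 -1 100ok maxjump 1.06 marg 0.17
0.15 25 120 -1 100ok maxjump 0.75 marg 0.62
0.15 45 -120 1  maxjump 0.59 marg 0.1
0.15 45 -90 1 100ok maxjump 0.48 marg 0.37
0.15 45 -60 1 100ok maxjump 0.42 marg 0.35
0.15 45 120 -1 100ok maxjump 0.88 marg 0.26
real	0m10.119s
user	0m10.627s
sys	0m0.068s
```

Best option: stand it on the scale with the handle towards +y, then grasp the handle with the tool pointing straight down and pour towards -y. All joint margins are then about 0.6 rad.

step_arm --commands '[[[6, 1, 0, 0, 0, 0, 8], [12, 2, 0, 0, 0, 0, 8], [18, 3, 0, 0, 0, 0, 8], [22, 4, 0, 0, 0, 0, 8], [24, 5, 0, 0, 0, 0, 8], [24, 5, 0, 0, 0, 0, 8], [24, 5, 0, 0, 0, 0, 8], [24, 5, 0, 0, 0, 0, 8], [24, 5, 0, 0, 0, 0, 8], [24, 5, 0, 0, 0, 0, 8], [24, 4, 0, 0, 0, 0, 8], [22, 4, 0, 0, 0, 0, 8], [18, 3, 0, 0, 0, 0, 8], [12, 2, 0, 0, 0, 0, 8], [6, 1, 0, 0, 0, 0, 8], [2, 1, 0, 0, 0, 0, 8]]]'

```text
time: 11.38
tool_pos: [0.5455, 0.0107, 0.4247]
ee_rot: [-3.142, 0.0, 1.816]
wrist_force: [-0.1, -0.2, -3.9]
width: 0.0156
finger_force: 30.0
```

step_arm --commands '[[[0, 0, 0, 0, 0, -0.04, 8], [0, 0, 0, 0, 0, -0.08, 8], [0, 0, 0, 0, 0, -0.12, 8], [0, 0, 0, 0, 0, -0.135, 8], [0, 0, 0, 0, 0, -0.135, 8], [0, 0, 0, 0, 0, -0.135, 8], [0, 0, 0, 0, 0, -0.135, 8], [0, 0, 0, 0, 0, -0.135, 8], [0, 0, 0, 0, 0, -0.135, 8], [0, 0, 0, 0, 0, -0.12, 8], [0, 0, 0, 0, 0, -0.1, 8], [0, 0, 0, 0, 0, -0.06, 8], [0, 0, 10, 0, 0, 0, 8], [0, 0, 15, 0, 0, 0, 8], [0, 0, 15, 0, 0, 0, 8], [0, 0, 10, 0, 0, 0, 8], [0, 0, 5, 0, 0, 0, 8], [0, 0, 0, 0, 0, 0, 8], [0, 0, 0, 0, 0, 0, 8]]]'

```text
time: 13.75
tool_pos: [0.5456, 0.0106, 0.3704]
ee_rot: [-3.141, 0.001, -3.137]
wrist_force: [0.1, 0.5, -3.0]
width: 0.0163
finger_force: 30.0
```

```bash
python3 - <<'E'
from kin import *
o=robot.get_obs(); rec(o); print(o["time"],rnd(o["joint_positions"]),rnd(o["tool_pos"]),rnd(o["ee_rot"]),rnd(o["wrist_force"]),o["width"])
s=eyes.snapshot("scene"); w=eyes.snapshot("wrist")
zb=o["tool_pos"][2]-.18-.119
print("bottom z if level",zb)
for n,z in [("scuttle_handle",zb+.034),("scuttle_lip",zb+.033)]:
  for p,nm in ((s,"s"),(w,"w")): print(n,nm,[(round(d["confidence"],2),rnd(d["xy"],0),rnd(at_z(p,d["xy"],z,o),3)) for d in models.tip_of(p,n)[:3]])
cv2.imwrite("pics/pl.png",np.hstack([w["color"][100:420,120:440],cv2.resize(s["color"][140:280,230:370],(320,320),interpolation=cv2.INTER_CUBIC)])[:,:,::-1])
E
```

```text
13.75 [-0.0844, 0.0864, 1.4393, -0.0001, 1.6144, -1.6594] [0.5456, 0.0106, 0.3704] [-3.1414, 0.0014, -3.1374] [0.109, 0.5154, -3.0441] 0.01632829679461633
bottom z if level 0.07139815393145515
scuttle_handle s [(0.87, [324.0, 200.0], [0.547, 0.1, 0.105]), (0.72, [97.0, 229.0], [0.289, -0.462, 0.105])]
scuttle_handle w [(0.86, [386.0, 228.0], [0.547, 0.097, 0.105])]
scuttle_lip s [(0.68, [273.0, 226.0], [0.55, -0.078, 0.104]), (0.66, [159.0, 226.0], [0.371, -0.326, 0.104]), (0.53, [300.0, 333.0], [0.837, -0.207, 0.104])]
scuttle_lip w [(0.9, [178.0, 227.0], [0.548, -0.078, 0.104])]
```

View pics/pl.png

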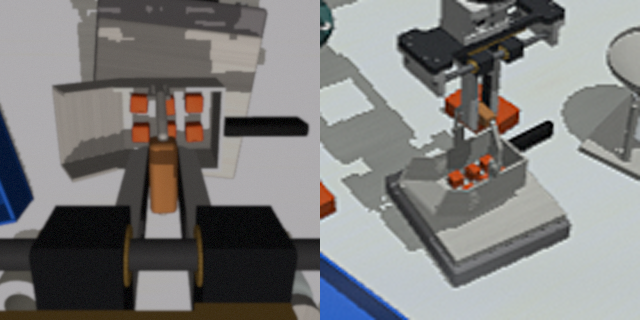

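The scuttle hangs level with all six cubes in it and is centred within about 2 mm. I'll lower it gently to contact.

step_arm --commands '[[[0, 0, 6, 0, 0, 0, 8], [0, 0, 6, 0, 0, 0, 8], [0, 0, 4, 0, 0, 0, 8], [0, 0, 3, 0, 0, 0, 8], [0, 0, 2, 0, 0, 0, 8], [0, 0, 2, 0, 0, 0, 8], [0, 0, 1, 0, 0, 0, 8], [0, 0, 0, 0, 0, 0, 8], [0, 0, 0, 0, 0, 0, 8]]]'

```text
time: 15.18
tool_pos: [0.5455, 0.0106, 0.3458]
ee_rot: [-3.142, 0.0, -3.137]
wrist_force: [0.7, 0.1, -3.4]
width: 0.016
finger_force: 30.0
```

step_arm --commands '[[[0, 0, 1, 0, 0, 0, 8], [0, 0, 1, 0, 0, 0, 8], [0, 0, 0, 0, 0, 0, 8]]]'

```text
time: 15.55
tool_pos: [0.5455, 0.0106, 0.3447]
ee_rot: [-3.141, 0.001, -3.137]
wrist_force: [-0.8, 0.1, 1.6]
width: 0.0159
finger_force: 30.0
```

The force turned from -3.4 to +1.6 N, so it is standing on the platform. I'll release and rise.

step_arm --commands '[[[0, 0, 0, 0, 0, 0, 20], [0, 0, 0, 0, 0, 0, 28], [0, 0, 0, 0, 0, 0, 40], [0, 0, 0, 0, 0, 0, 50], [0, 0, 0, 0, 0, 0, 50], [0, 0, -10, 0, 0, 0, 50], [0, 0, -20, 0, 0, 0, 50], [0, 0, -30, 0, 0, 0, 50], [0, 0, -30, 0, 0, 0, 50], [0, 0, -30, 0, 0, 0, 50], [0, 0, -20, 0, 0, 0, 50], [0, 0, 0, 0, 0, 0, 50], [0, 0, 0, 0, 0, 0, 50]]]'

```text
time: 17.18
tool_pos: [0.5454, 0.0106, 0.4829]
ee_rot: [3.142, -0.001, -3.137]
wrist_force: [-0.3, -0.5, 0.3]
width: 0.0502
finger_force: 0.0
```

```bash
python3 - <<'E'
from kin import *
o=robot.get_obs(); rec(o); print(o["time"],rnd(o["joint_positions"]),rnd(o["tool_pos"]),rnd(o["ee_rot"]),rnd(o["wrist_force"]),o["width"])
s=eyes.snapshot("scene"); w=eyes.snapshot("wrist")
for n,z in [("scuttle_handle",.045+.034),("scuttle_lip",.045+.033),("bail_grip",.164),("scuttle",.045)]:
  for p,nm in ((s,"s"),(w,"w")): print(n,nm,[(round(d["confidence"],2),rnd(d["xy"],0),rnd(at_z(p,d["xy"],z,o),3)) for d in models.tip_of(p,n)[:2]])
save(w,"w2")
for d in models.masks_of(w,"scuttle_handle")[:1]:
    ys,xs=np.nonzero(d["mask"]); print(xs.min(),xs.max(),ys.min(),ys.max(),len(xs))
E
```

```text
17.175 [-0.0845, 0.0759, 1.2292, -0.0001, 1.8375, -1.6595] [0.5454, 0.0106, 0.4829] [3.1416, -0.001, -3.1374] [-0.2756, -0.4908, 0.3254] 0.05022007431123559
scuttle_handle s [(0.81, [323.0, 208.0], [0.552, 0.095, 0.079]), (0.73, [99.0, 227.0], [0.255, -0.457, 0.079])]
scuttle_handle w []
scuttle_lip s [(0.9, [160.0, 231.0], [0.365, -0.326, 0.078]), (0.88, [272.0, 234.0], [0.549, -0.084, 0.078])]
scuttle_lip w [(0.73, [268.0, 177.0], [0.528, -0.009, 0.078]), (0.69, [213.0, 189.0], [0.543, -0.078, 0.078])]
bail_grip s [(0.66, [296.0, 198.0], [0.547, -0.002, 0.164]), (0.54, [120.0, 205.0], [0.306, -0.391, 0.164])]
bail_grip w [(0.86, [283.0, 206.0], [0.543, 0.011, 0.164])]
scuttle s [(0.81, [129.0, 238.0], [0.306, -0.399, 0.045]), (0.73, [297.0, 222.0], [0.527, 0.021, 0.045])]
scuttle w [(0.8, [285.0, 188.0], [0.549, 0.014, 0.045]), (0.23, [266.0, 176.0], [0.532, -0.013, 0.045])]
210 377 160 241 6975
```

View pics/w2.png

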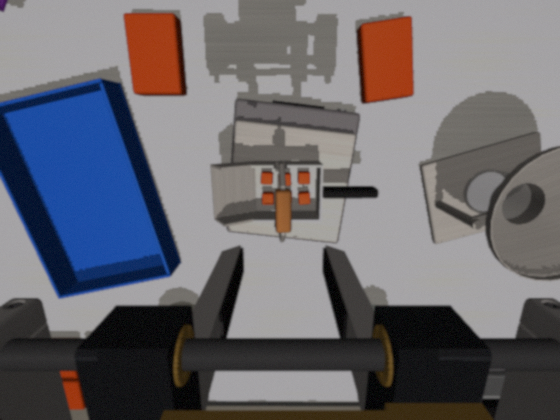

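It is standing on the scale, released, with all six cubes in it. The handle bar runs from (323,192) to (377,192), so psi is about 1.57. Next I'll swing the wrist for the handle and measure again from above it.

step_arm --commands '[[[0, 10, -2, 0, 0, 0.13, 50], [0, 10, 0, 0, 0, 0.18, 50], [0, 10, 0, 0, 0, 0.18, 50], [0, 0, 0, 0, 0, 0.18, 50], [0, 0, 0, 0, 0, 0.18, 50], [0, 0, 0, 0, 0, 0.18, 50], [0, 0, 0, 0, 0, 0.18, 50], [0, 0, 0, 0, 0, 0.18, 50], [0, 0, 0, 0, 0, 0.18, 50], [30, 0, 20, 0, 0, 0.005, 50], [30, 0, 30, 0, 0, 0, 50], [0, 0, 30, 0, 0, 0, 50], [0, 0, 20, 0, 0, 0, 50], [0, 0, 0, 0, 0, 0, 50]]]'

```text
time: 19.48
tool_pos: [0.5492, 0.1002, 0.3836]
ee_rot: [-3.137, 0.0, 1.571]
wrist_force: [0.2, -0.2, 0.3]
width: 0.0501
finger_force: 0.0
```

```bash
python3 - <<'E'
from kin import *
o=robot.get_obs(); rec(o); print(o["time"],rnd(o["joint_positions"]),rnd(o["tool_pos"]),rnd(o["ee_rot"]),rnd(o["wrist_force"]),o["width"])
w=eyes.snapshot("wrist"); s=eyes.snapshot("scene"); t=eyes.snapshot("top")
for p,nm in ((s,"s"),(w,"w"),(t,"t")):
  for n,z in [("scuttle_handle",.079),("scuttle_lip",.078),("funnel_rim",.145),("jar_in",.016),("stand",0)]:
    print(nm,n,[(round(d["confidence"],2),rnd(d["xy"],0),rnd(at_z(p,d["xy"],z,o),3)) for d in models.tip_of(p,n)[:2]])
# dark handle pixels in wrist
g=np.array([[.547,.0995,.091]]); print("pred handle top mid px",proj(w,g,o))
x,y=proj(w,g,o)[0].astype(int)
print(w["color"][max(y-30,0):y+30:6, x-24:x+25:4].sum(2))
m=(w["color"].sum(2)<130).astype(np.uint8); n,l,st,c=cv2.connectedComponentsWithStats(m)
for i in range(1,n):
    if st[i,4]>150: print(st[i],c[i].round(1),rnd(at_z(w,c[i],.091,o)))
L,gg=fit(); print(L.round(4),abs(gg(L)).max())
# funnel rim fit in top image: masks
for p,nm in ((s,"s"),(t,"t")):
  for d in models.masks_of(p,"funnel_rim")[:2]:
    mm=d["mask"]; ys,xs=np.nonzero(mm); print(nm,xs.min(),xs.max(),ys.min(),ys.max(),mm.sum())
save(t,"t2")
E
```

```text
19.475 [0.0788, 0.1121, 1.3853, -0.0001, 1.6486, 0.0786] [0.5492, 0.1002, 0.3836] [-3.1373, 0.0004, 1.571] [0.246, -0.2217, 0.3413] 0.050141108858434306
s scuttle_handle [(0.79, [98.0, 228.0], [0.259, -0.459, 0.079]), (0.77, [325.0, 206.0], [0.549, 0.103, 0.079])]
s scuttle_lip [(0.95, [159.0, 228.0], [0.354, -0.323, 0.078]), (0.72, [275.0, 232.0], [0.549, -0.073, 0.078])]
s funnel_rim [(0.84, [382.0, 166.0], [0.562, 0.308, 0.145]), (0.44, [297.0, 222.0], [0.605, -0.042, 0.145])]
s jar_in [(0.88, [374.0, 197.0], [0.559, 0.309, 0.016]), (0.38, [296.0, 221.0], [0.499, 0.04, 0.016])]
s stand [(0.74, [374.0, 204.0], [0.57, 0.304, -0.0])]
w scuttle_handle [(0.65, [282.0, 213.0], [0.547, 0.099, 0.079]), (0.45, [269.0, 303.0], [0.533, 0.0, 0.079])]
w scuttle_lip [(0.48, [267.0, 259.0], [0.532, 0.051, 0.078]), (0.42, [293.0, 277.0], [0.558, 0.03, 0.078])]
w funnel_rim [(0.67, [269.0, 258.0], [0.537, 0.083, 0.145])]
w jar_in []
w stand []
t scuttle_handle [(0.95, [412.0, 308.0], [0.207, -0.444, 0.079])]
t scuttle_lip [(0.92, [294.0, 200.0], [0.557, -0.072, 0.078]), (0.56, [367.0, 276.0], [0.3
[... 550 characters left out ...]
  60 435 445 435 446 438]
 [267 259 277 274 246  48  43  83 431 433 435 447 437]
 [272 270 273 270 253  17  50  66 419 436 444 439 439]
 [268 269 268 270 259  11  43  55 419 434 437 430 433]
 [174 173 162 158 151  19  53  56 188 195 199 185 180]]
[310  41  15  22 163] [316.7  51.9] [0.5748, 0.2368, 0.091]
[515 123  17  46 295] [521.3 144.7] [0.753, 0.1646, 0.091]
[168 124  19  54 313] [177.4 150.2] [0.456, 0.1597, 0.091]
[ 199  182  158   74 1378] [274.8 209.9] [0.5405, 0.1058, 0.091]
[    0   248   560   172 43070] [258.  366.1] [0.521, -0.0701, 0.091]
[1.539e-01 1.000e-04 5.660e-02 4.490e-01 1.007e-01 4.998e-01 1.526e-01] 0.00028879436383022483
s 343 406 151 222 2856
t 148 206 175 227 2312
```

The handle is centred at x=0.547. I'll grip slightly nearer the body (x_s about 68 mm) to cut the sag torque.

step_arm --commands '[[[-9, -1, 20, 0, 0, 0, 50], [-8, -1, 30, 0, 0, 0, 50], [0, 0, 30, 0, 0, 0, 50], [0, 0, 25, 0, 0, 0, 50], [0, 0, 15, 0, 0, 0, 50], [0, 0, 4, 0, 0, 0, 50], [0, 0, 0, 0, 0, 0, 50], [0, 0, 0, 0, 0, 0, 30], [0, 0, 0, 0, 0, 0, 20], [0, 0, 0, 0, 0, 0, 10], [0, 0, 0, 0, 0, 0, 4], [0, 0, 0, 0, 0, 0, 4], [0, 0, 0, 0, 0, 0, 4], [0, 0, 0, 0, 0, 0, 4]]]'

```text
time: 22.22
tool_pos: [0.5475, 0.083, 0.2618]
ee_rot: [-3.141, 0.0, 1.571]
wrist_force: [-1.7, 1.2, 1.9]
width: 0.0118
finger_force: 30.0
```

step_arm --commands '[[[0, 0, -1, 0, 0, 0, 4], [0, 0, -2, 0, 0, 0, 4], [0, 0, -4, 0, 0, 0, 4], [0, 0, -6, 0, 0, 0, 4], [0, 0, -4, 0, 0, 0, 4], [0, 0, -3, 0, 0, 0, 4], [0, 0, 0, 0, 0, 0, 4], [0, 0, 0, 0, 0, 0, 4]]]'

```text
time: 23.22
tool_pos: [0.5475, 0.083, 0.2815]
ee_rot: [-3.141, 0.0, 1.571]
wrist_force: [0.2, 1.1, -3.0]
width: 0.0117
finger_force: 30.0
```

```bash
python3 - <<'E'
from kin import *
o=robot.get_obs(); rec(o); print(o["time"],rnd(o["joint_positions"]),rnd(o["tool_pos"]),rnd(o["ee_rot"]),rnd(o["wrist_force"]),rnd(o["wrist_torque"]),o["width"],o["finger_force"])
s=eyes.snapshot("scene"); w=eyes.snapshot("wrist")
z=.045+.020
for p,nm in ((s,"s"),):
  for n in ("scuttle_lip","scuttle_handle"):
    print(n,[(round(d["confidence"],2),rnd(d["xy"],0)) for d in models.tip_of(p,n)[:3]])
print("expected lip px, level:",proj(s,[[.547,.0145-.092,z+.033]]),"10deg sag",proj(s,[[.547,.0145-.088,z+.005]]))
cv2.imwrite("pics/lift.png",np.hstack([w["color"][100:400,120:420],cv2.resize(s["color"][140:280,230:370],(480,480),interpolation=cv2.INTER_CUBIC)[60:360]])[:,:,::-1])
E
```

```text
23.225 [0.0482, 0.152, 1.5464, -0.0001, 1.4435, 0.0482] [0.5475, 0.083, 0.2815] [-3.1413, 0.0001, 1.5708] [0.1942, 1.0587, -3.0389] [0.259, -0.0752, -0.0069] 0.01168167327682711 29.997316002845764
scuttle_lip [(0.71, [276.0, 229.0]), (0.55, [159.0, 228.0])]
scuttle_handle [(0.78, [324.0, 200.0]), (0.76, [98.0, 229.0]), (0.56, [274.0, 227.0])]
expected lip px, level: [[272.98857226 227.33739714]] 10deg sag [[274.35720054 233.85793107]]
```

View pics/lift.png

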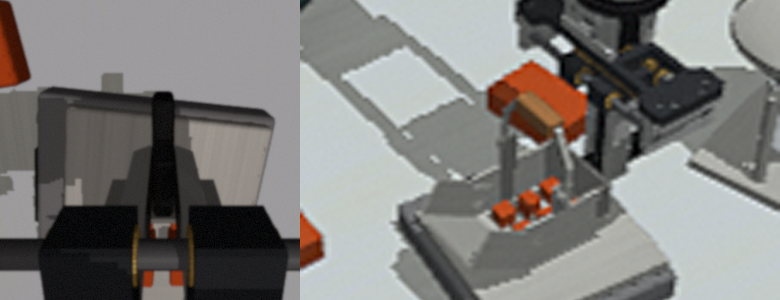

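Level with no sag, and all the cubes are in. I'll raise it and carry it gently towards the funnel, then measure the funnel with the wrist camera.

step_arm --commands '[[[0, 0, -5, 0, 0, 0, 4], [0, 0, -10, 0, 0, 0, 4], [0, 0, -15, 0, 0, 0, 4], [0, 0, -18, 0, 0, 0, 4], [0, 0, -20, 0, 0, 0, 4], [0, 0, -20, 0, 0, 0, 4], [4, 0, -20, 0, 0, 0, 4], [8, 0, -16, 0, 0, 0, 4], [12, 0, -12, 0, 0, 0, 4], [15, 0, -8, 0, 0, 0, 4], [18, 0, -4, 0, 0, 0, 4], [18, 0, 0, 0, 0, 0, 4], [18, 0, 0, 0, 0, 0, 4], [15, 0, 0, 0, 0, 0, 4], [12, 0, 0, 0, 0, 0, 4], [8, 0, 0, 0, 0, 0, 4], [4, 0, 0, 0, 0, 0, 4], [0, 0, 0, 0, 0, 0, 4], [0, 0, 0, 0, 0, 0, 4]]]'

```text
time: 25.8
tool_pos: [0.5476, 0.2147, 0.4297]
ee_rot: [3.141, 0.0, 1.57]
wrist_force: [0.5, -0.1, -3.9]
width: 0.0116
finger_force: 30.0
```

```bash
cat > pl.py <<'E'
from kin import *
GX,GZ=.0685,.0368
def tool(lip,th,psi=np.pi/2):
    Rs=R.from_euler("z",psi)*R.from_euler("y",-th)
    Rt=Rs*R.from_matrix(np.array([[1,0,0],[0,-1,0],[0,0,-1.]]))  # x_t=x_s, y_t=-y_s, z_t=-z_s
    G=lip+Rs.apply([GX+.092,0,GZ-.033]); return G-.18*Rt.apply([0,0,1]),Rt
E
python3 - <<'E'
from pl import *
o=robot.get_obs(); rec(o); print(o["time"],rnd(o["joint_positions"]),rnd(o["tool_pos"]),rnd(o["ee_rot"]),rnd(o["wrist_force"]),rnd(o["wrist_torque"]))
w=eyes.snapshot("wrist"); s=eyes.snapshot("scene"); t=eyes.snapshot("top")
for p,nm in ((s,"s"),(w,"w"),(t,"t")):
  for n,z in [("funnel_rim",.145),("jar_in",.016),("stand",0)]:
    print(nm,n,[(round(d["confidence"],2),rnd(d["xy"],0),rnd(at_z(p,d["xy"],z,o),3)) for d in models.tip_of(p,n)[:2]])
for n in ("scuttle_lip","scuttle_handle"):
  print(n,[(round(d["confidence"],2),rnd(d["xy"],0)) for d in models.tip_of(s,n)[:3]])
bz=o["tool_pos"][2]-.18-GZ; y0=o["tool_pos"][1]-GX
print("bottom",bz,"exp lip, handle px",proj(s,[[.547,y0-.092,bz+.033],[.547,y0+.085,bz+.034]]).round(0).tolist())
# fit rim: project circle r=.077 at z=.145, score image gradient in the two fixed cameras
best=[]
G={}
for p,nm in ((s,"s"),(t,"t"),(w,"w")):
    g=cv2.GaussianBlur(cv2.cvtColor(p["color"],cv2.COLOR_RGB2GRAY),(0,0),1).astype(np.float32); G[nm]=np.hypot(cv2.Sobel(g,5,1,0),cv2.Sobel(g,5,0,1))
a=np.linspace(0,2*np.pi,180,endpoint=False)
for nm,p in (("s",s),("t",t),("w",w)):
    r=[]
    for x in np.arange(.53,.58,.002):
        for y in np.arange(.29,.335,.002):
            q=proj(p,np.stack([x+.077*np.cos(a),y+.077*np.sin(a),.145+0*a],1),o).round().astype(int)
            ok=(q[:,0]>=0)&(q[:,0]<560)&(q[:,1]>=0)&(q[:,1]<420)
            r.append((np.median(G[nm][q[ok,1],q[ok,0]]) if ok.sum()>60 else 0,round(x,3),round(y,3)))
    print(nm,sorted(r)[-4:])
save(w,"w3")
E
```

```text
25.8 [0.2773, 0.1696, 1.2298, -0.0004, 1.7421, 0.2779] [0.5476, 0.2147, 0.4297] [3.1415, 0.0003, 1.5702] [0.5217, -0.053, -3.8891] [0.2536, -0.056, -0.0056]
s funnel_rim [(0.75, [381.0, 165.0], [0.558, 0.312, 0.145]), (0.36, [217.0, 229.0], [0.51, -0.22, 0.145])]
s jar_in [(0.9, [372.0, 195.0], [0.547, 0.314, 0.016]), (0.47, [328.0, 158.0], [0.308, 0.331, 0.016])]
s stand [(0.93, [377.0, 201.0], [0.567, 0.318, 0.0])]
w funnel_rim [(0.68, [297.0, 102.0], [0.559, 0.313, 0.145]), (0.56, [290.0, 107.0], [0.553, 0.309, 0.145])]
w jar_in [(0.19, [169.0, 238.0], [0.392, 0.145, 0.016])]
w stand [(0.69, [293.0, 107.0], [0.56, 0.315, 0.0])]
t funnel_rim [(0.6, [172.0, 200.0], [0.557, 0.308, 0.145]), (0.48, [228.0, 200.0], [0.553, 0.136, 0.145])]
t jar_in [(0.54, [181.0, 203.0], [0.556, 0.302, 0.016])]
t stand [(0.74, [230.0, 198.0], [0.573, 0.141, 0.0]), (0.59, [178.0, 205.0], [0.55, 0.317, 0.0])]
scuttle_lip [(0.75, [314.0, 167.0]), (0.67, [158.0, 227.0]), (0.56, [121.0, 334.0])]
scuttle_handle [(0.7, [365.0, 141.0]), (0.59, [98.0, 231.0]), (0.18, [413.0, 177.0])]
bottom 0.21291878657537955 exp lip, handle px [[314.0, 166.0], [364.0, 143.0]]
s [(np.float32(139.0719), np.float64(0.57), np.float64(0.32)), (np.float32(140.69707), np.float64(0.566), np.float64(0.3)), (np.float32(140.72992), np.float64(0.57), np.float64(0.318)), (np.float32(141.0319), np.float64(0.568), np.float64(0.32))]
t [(np.float32(82.86736), np.float64(0.568), np.float64(0.318)), (np.float32(84.111465), np.float64(0.564), np.float64(0.316)), (np.float32(90.145775), np.float64(0.564), np.float64(0.314)), (np.float32(90.496056), np.float64(0.562), np.float64(0.314))]
w [(np.float32(52.03845), np.float64(0.562), np.float64(0.316)), (np.float32(57.706154), np.float64(0.558), np.float64(0.312)), (np.float32(62.369865), np.float64(0.556), np.float64(0.312)), (np.float32(89.27486), np.float64(0.556), np.float64(0.314))]
```

```bash
cat > traj.py <<'E'
from pl import *
L,gg=fit(); print("fit",abs(gg(L)).max().round(5))
o=robot.get_obs(); q=np.array(o["joint_positions"])
X,Y=.558,.325
wp=[(0,.246),(12,.228),(25,.205),(38,.185),(46,.17),(54,.158),(62,.148),(70,.14),(78,.135),(86,.135),(96,.135)]
prev=None
for th,z in wp:
    p,Rt=tool(np.array([X,Y,z]),np.radians(th)); q2,e1,e2=ik(p,Rt,q,L)
    pts=np.array([[-40,0],[46,0],[-92,33],[-60,12.5]])/1000-[-.092,.033]; t=np.radians(th)
    zz=z+pts[:,0]*np.sin(t)+pts[:,1]*np.cos(t)
    row=""
    if prev: 
        d=prev[1].inv().apply(p-prev[0])*1000; rv=(prev[1].inv()*Rt).as_rotvec(); row=(d.round(1).tolist(),rv.round(3).tolist())
    print(th,z,"tcp",rnd(p,3),"q",q2.round(2).tolist(),"err",round(e1,4),round(e2,4),"minz",zz.min().round(3),row)
    q=q2;prev=(p,Rt)
E
python3 traj.py
```

```text
fit 0.0003
0 0.246 tcp [0.558, 0.486, 0.43] q [0.64, 0.54, 0.75, 0.0, 1.85, 0.64] err 0.0 0.0 minz 0.213 
12 0.228 tcp [0.558, 0.444, 0.441] q [0.55, 0.42, 0.9, 0.18, 1.71, 0.59] err 0.0 0.0 minz 0.207 ([-41.7, 0.0, -11.4], [0.0, 0.209, 0.0])
25 0.205 tcp [0.558, 0.393, 0.439] q [0.44, 0.31, 1.07, 0.39, 1.56, 0.48] err 0.0 0.0 minz 0.197 ([-50.2, 0.0, -8.9], [0.0, 0.227, 0.0])
38 0.185 tcp [0.558, 0.338, 0.429] q [0.32, 0.22, 1.24, 0.63, 1.47, 0.32] err 0.0 0.0 minz 0.185 ([-53.9, 0.0, -13.3], [0.0, 0.227, -0.0])
46 0.17 tcp [0.558, 0.304, 0.413] q [0.24, 0.19, 1.33, 0.78, 1.43, 0.2] err 0.0 0.0 minz 0.17 ([-36.4, -0.0, -8.7], [-0.0, 0.14, 0.0])
54 0.158 tcp [0.558, 0.271, 0.396] q [0.16, 0.17, 1.42, 0.94, 1.43, 0.08] err 0.0 0.0 minz 0.158 ([-35.8, 0.0, -12.2], [0.0, 0.14, 0.0])
62 0.148 tcp [0.558, 0.238, 0.376] q [0.08, 0.17, 1.5, 1.09, 1.45, -0.05] err 0.0 0.0 minz 0.148 ([-35.2, 0.0, -14.7], [-0.0, 0.14, -0.0])
70 0.14 tcp [0.558, 0.207, 0.354] q [0.01, 0.19, 1.56, 1.23, 1.5, -0.17] err 0.0 0.0 minz 0.14 ([-34.2, 0.0, -16.8], [0.0, 0.14, 0.0])
78 0.135 tcp [0.558, 0.179, 0.33] q [-0.05, 0.23, 1.61, 1.36, 1.56, -0.27] err 0.0 0.0 minz 0.135 ([-31.8, 0.0, -18.8], [-0.0, 0.14, -0.0])
86 0.135 tcp [0.558, 0.153, 0.308] q [-0.1, 0.27, 1.65, 1.47, 1.64, -0.36] err 0.0 0.0 minz 0.135 ([-27.1, -0.0, -20.5], [-0.0, 0.14, 0.0])
96 0.135 tcp [0.558, 0.125, 0.275] q [-0.15, 0.35, 1.69, 1.6, 1.75, -0.46] err 0.0 0.0 minz 0.135 ([-34.4, 0.0, -25.1], [0.0, 0.175, 0.0])
```

Funnel centre is (0.558, 0.313) and every pose is reachable. I'll carry it level over the funnel first.

step_arm --commands '[[[5, 0, 0, 0, 0, 0, 4], [10, 0, 0, 0, 0, 0, 4], [15, 0, 0, 0, 0, 0, 4], [18, 1, 0, 0, 0, 0, 4], [20, 1, 0, 0, 0, 0, 4], [20, 1, 0, 0, 0, 0, 4], [20, 1, 0, 0, 0, 0, 4], [20, 1, 0, 0, 0, 0, 4], [20, 1, 0, 0, 0, 0, 4], [20, 1, 0, 0, 0, 0, 4], [20, 1, 0, 0, 0, 0, 4], [20, 1, 0, 0, 0, 0, 4], [20, 1, 0, 0, 0, 0, 4], [18, 0, 0, 0, 0, 0, 4], [12, 0, 0, 0, 0, 0, 4], [8, 0, 0, 0, 0, 0, 4], [4, 0, 0, 0, 0, 0, 4], [2, 0, 0, 0, 0, 0, 4], [0, 0, 0, 0, 0, 0, 4], [0, 0, 0, 0, 0, 0, 4]]]'

```text
time: 29.0
tool_pos: [0.5577, 0.4867, 0.4298]
ee_rot: [3.141, 0.0, 1.57]
wrist_force: [-0.1, -0.1, -2.7]
width: 0.0119
finger_force: 30.0
```

```bash
python3 - <<'E'
from pl import *
o=robot.get_obs(); rec(o); print(o["time"],rnd(o["joint_positions"]),rnd(o["tool_pos"]),rnd(o["ee_rot"]),rnd(o["wrist_torque"]))
s=eyes.snapshot("scene")
for n in ("scuttle_lip","scuttle_handle"):
  print(n,[(round(d["confidence"],2),rnd(d["xy"],0)) for d in models.tip_of(s,n)[:3]])
x=o["tool_pos"][0]; bz=o["tool_pos"][2]-.18-GZ; y0=o["tool_pos"][1]-GX
print("exp lip, handle px",proj(s,[[x,y0-.092,bz+.033],[x,y0+.085,bz+.034]]).round(0).tolist())
E
```

```text
29.0 [0.641, 0.5377, 0.7498, -0.0002, 1.854, 0.6415] [0.5577, 0.4867, 0.4298] [3.1414, 0.0001, 1.5703] [0.2345, -0.118, -0.0703]
scuttle_lip [(0.7, [416.0, 178.0]), (0.65, [392.0, 134.0]), (0.62, [160.0, 229.0])]
scuttle_handle [(0.89, [432.0, 114.0]), (0.78, [97.0, 229.0])]
exp lip, handle px [[391.0, 134.0], [431.0, 116.0]]
```

```bash
cat > rows.py <<'E'
from pl import *
X,Y=.558,.325
def rows(ths,zs,start=None):
    p0,R0=start or tool(np.array([X,Y,zs[0]]),np.radians(ths[0])); out=[]
    for th,z in zip(ths[1:],zs[1:]):
        p,Rt=tool(np.array([X,Y,z]),np.radians(th)); d=(R0.inv().apply(p-p0)*1000).round(0); w=(R0.inv()*Rt).as_rotvec().round(3)
        out.append([int(d[0]),int(d[1]),int(d[2]),0,float(w[1]),0]); p0=p0+R0.apply(d/1000); R0=R0*R.from_rotvec([0,w[1],0])
    return out
zf=lambda th:np.interp(th,[0,38,54,78],[.246,.185,.158,.135])
if __name__=="__main__":
    for ths in ([0,1.5,4,7.5,11.5,15.5,19.5,23.5,27.5,31.5,35,38,40],list(np.arange(40,79,2.)),list(np.arange(78,97,2.))):
        print(rows(ths,[zf(t) for t in ths]))
E
python3 rows.py
```

```text
[[-5, 0, -2, 0, 0.026, 0], [-8, 0, -3, 0, 0.044, 0], [-12, 0, -3, 0, 0.061, 0], [-14, 0, -5, 0, 0.07, 0], [-15, 0, -4, 0, 0.07, 0], [-15, 0, -5, 0, 0.069, 0], [-15, 0, -4, 0, 0.07, 0], [-16, 0, -5, 0, 0.07, 0], [-16, 0, -5, 0, 0.07, 0], [-14, 0, -5, 0, 0.061, 0], [-13, 0, -4, 0, 0.052, 0], [-8, 0, -3, 0, 0.035, 0]]
[[-9, 0, -3, 0, 0.035, 0], [-8, 0, -3, 0, 0.035, 0], [-9, 0, -3, 0, 0.035, 0], [-9, 0, -3, 0, 0.035, 0], [-9, 0, -3, 0, 0.035, 0], [-9, 0, -4, 0, 0.034, 0], [-10, 0, -3, 0, 0.035, 0], [-8, 0, -4, 0, 0.035, 0], [-8, 0, -5, 0, 0.035, 0], [-8, 0, -4, 0, 0.035, 0], [-8, 0, -5, 0, 0.035, 0], [-8, 0, -4, 0, 0.035, 0], [-8, 0, -5, 0, 0.035, 0], [-9, 0, -5, 0, 0.035, 0], [-8, 0, -5, 0, 0.035, 0], [-8, 0, -4, 0, 0.035, 0], [-9, 0, -5, 0, 0.034, 0], [-8, 0, -5, 0, 0.035, 0], [-8, 0, -5, 0, 0.035, 0]]
[[-7, 0, -5, 0, 0.035, 0], [-6, 0, -6, 0, 0.035, 0], [-7, 0, -5, 0, 0.035, 0], [-6, 0, -6, 0, 0.035, 0], [-7, 0, -5, 0, 0.035, 0], [-6, 0, -6, 0, 0.034, 0], [-7, 0, -5, 0, 0.035, 0], [-6, 0, -6, 0, 0.035, 0], [-7, 0, -5, 0, 0.035, 0]]
```

step_arm --commands '[[[-5, 0, -2, 0, 0.026, 0, 4], [-8, 0, -3, 0, 0.044, 0, 4], [-12, 0, -3, 0, 0.061, 0, 4], [-14, 0, -5, 0, 0.07, 0, 4], [-15, 0, -4, 0, 0.07, 0, 4], [-15, 0, -5, 0, 0.069, 0, 4], [-15, 0, -4, 0, 0.07, 0, 4], [-16, 0, -5, 0, 0.07, 0, 4], [-16, 0, -5, 0, 0.07, 0, 4], [-14, 0, -5, 0, 0.061, 0, 4], [-13, 0, -4, 0, 0.052, 0, 4], [-8, 0, -3, 0, 0.035, 0, 4], [0, 0, 0, 0, 0, 0, 4]]]'

```text
time: 30.78
tool_pos: [0.5574, 0.3301, 0.4256]
ee_rot: [-3.142, -0.697, 1.568]
wrist_force: [-0.2, 0.2, -3.8]
width: 0.0118
finger_force: 30.0
```

```bash
cat > chk.py <<'E'
import sys
from rows import *
o=robot.get_obs(); rec(o); th=float(sys.argv[1])
p,Rt=tool(np.array([X,Y,zf(th)]),np.radians(th)); Rm=R.from_euler("xyz",o["ee_rot"])
print(o["time"],"q",rnd(o["joint_positions"],2),"pos err mm",((np.array(o["tool_pos"])-p)*1000).round(1),"rot err",(Rt.inv()*Rm).as_rotvec().round(3),"F",rnd(o["wrist_force"],1),"T",rnd(o["wrist_torque"],3))
# lip estimate from actual pose
G=np.array(o["tool_pos"])+.18*Rm.apply([0,0,1]); print("lip now",rnd(G+Rm.apply([-(GX+.092),0,(GZ-.033)]),3))
s=eyes.snapshot("scene"); 
for n in ("scuttle_lip","scuttle_handle","piece0"): print(n,[(round(d["confidence"],2),rnd(d["xy"],0)) for d in models.tip_of(s,n)[:7]])
l=G+Rm.apply([-(GX+.092),0,(GZ-.033)]); h=G+Rm.apply([.085-GX,0,(GZ-.034)]); print("exp",proj(s,[l,h]).round(0).tolist(), "jar px",proj(s,[[.558,.313,.016]]).round(0).tolist())
save(s,"chk%d"%th)
E
python3 chk.py 40
```

```text
30.775 q [0.3, 0.21, 1.26, 0.66, 1.46, 0.3] pos err mm [-0.6  0.3  0. ] rot err [-0.002 -0.001  0.002] F [-0.2, 0.2, -3.8] T [-0.521, -0.087, -0.016]
lip now [0.557, 0.325, 0.182]
scuttle_lip [(0.6, [386.0, 154.0])]
scuttle_handle [(0.75, [428.0, 104.0]), (0.72, [98.0, 230.0])]
piece0 [(0.48, [399.0, 136.0]), (0.47, [409.0, 134.0]), (0.46, [401.0, 148.0]), (0.4, [400.0, 134.0]), (0.38, [393.0, 140.0])]
exp [[387.0, 153.0], [426.0, 105.0]] jar px [[375.0, 197.0]]
```

On track, with no slip. I'll pour slowly.

step_arm --commands '[[[-9, 0, -3, 0, 0.035, 0, 4], [-8, 0, -3, 0, 0.035, 0, 4], [-9, 0, -3, 0, 0.035, 0, 4], [-9, 0, -3, 0, 0.035, 0, 4], [-9, 0, -3, 0, 0.035, 0, 4], [-9, 0, -4, 0, 0.034, 0, 4], [-10, 0, -3, 0, 0.035, 0, 4], [-8, 0, -4, 0, 0.035, 0, 4], [-8, 0, -5, 0, 0.035, 0, 4], [-8, 0, -4, 0, 0.035, 0, 4], [-8, 0, -5, 0, 0.035, 0, 4], [-8, 0, -4, 0, 0.035, 0, 4], [-8, 0, -5, 0, 0.035, 0, 4], [-9, 0, -5, 0, 0.035, 0, 4], [-8, 0, -5, 0, 0.035, 0, 4], [-8, 0, -4, 0, 0.035, 0, 4], [-9, 0, -5, 0, 0.034, 0, 4], [-8, 0, -5, 0, 0.035, 0, 4], [-8, 0, -5, 0, 0.035, 0, 4], [0, 0, 0, 0, 0, 0, 4]]]'

```text
time: 33.48
tool_pos: [0.5576, 0.1803, 0.3293]
ee_rot: [-3.131, -1.361, 1.559]
wrist_force: [-0.0, 0.9, -2.0]
width: 0.012
finger_force: 30.0
```

step_arm --commands '[[[0, 0, 0, 0, 0, 0, 4], [0, 0, 0, 0, 0, 0, 4], [0, 0, 0, 0, 0, 0, 4], [-7, 0, -5, 0, 0.035, 0, 4], [-6, 0, -6, 0, 0.035, 0, 4], [-7, 0, -5, 0, 0.035, 0, 4], [-6, 0, -6, 0, 0.035, 0, 4], [-7, 0, -5, 0, 0.035, 0, 4], [-6, 0, -6, 0, 0.034, 0, 4], [0, 0, 0, 0, 0, 0, 4], [0, 0, 0, 0, 0, 0, 4], [0, 0, 0, 0, 0, 0, 4]]]'

```text
time: 34.98
tool_pos: [0.5576, 0.1435, 0.2964]
ee_rot: [2.287, -1.569, 2.426]
wrist_force: [-0.1, -0.1, -2.5]
width: 0.0122
finger_force: 30.0
```

```bash
python3 chk.py 90; python3 - <<'E'
from h import *
t=eyes.snapshot("top"); w=eyes.snapshot("wrist"); o=robot.get_obs(); save(t,"t90"); save(w,"w90")
for p,n in ((t,"t"),(w,"w")):print(n,[(round(d["confidence"],2),rnd(d["xy"],0)) for d in models.tip_of(p,"piece0")[:7]])
E
```

```text
34.975 q [-0.12, 0.3, 1.67, 1.53, 1.68, -0.4] pos err mm [-0.4  2.3  0.9] rot err [ 0.    -0.001 -0.001] F [-0.1, -0.1, -2.5] T [-0.898, -0.059, -0.006]
lip now [0.558, 0.327, 0.136]
scuttle_lip [(0.98, [161.0, 228.0]), (0.88, [385.0, 167.0]), (0.53, [410.0, 179.0])]
scuttle_handle [(0.81, [394.0, 116.0]), (0.78, [97.0, 229.0])]
piece0 []
exp [[384.0, 166.0], [396.0, 113.0]] jar px [[375.0, 197.0]]
t [(0.55, [176.0, 206.0]), (0.42, [175.0, 204.0])]
w []
```

```bash
cat > red.py <<'E'
from h import *
def red(c): c=c.astype(int); return (c[...,0]>110)&(c[...,0]-c[...,1]>60)&(c[...,0]-c[...,2]>60)
def show(p,x0,x1,y0,y1):
    m=red(p["color"])[y0:y1,x0:x1]
    print("cols",x0,x1)
    for i,r in enumerate(m):
        if r.any(): print(y0+i,"".join(".#"[int(v)] for v in r))
if __name__=="__main__":
    s=eyes.snapshot("scene");t=eyes.snapshot("top")
    show(s,340,405,140,222); show(t,140,215,165,245)
E
python3 red.py
```

```text
cols 340 405
cols 140 215
203 .....................................####..................................
204 .................................#########.................................
205 ................................##########.................................
206 ................................#####..##..................................
207 ..................................###......................................
```

```bash
python3 - <<'E'
from h import *
s=eyes.snapshot("scene"); t=eyes.snapshot("top")
c=s["color"].astype(int); 
print("jar/funnel r-b per px, every 2")
for y in range(150,212,2): print(y,[int(v) for v in (c[y,352:402:2,0]-c[y,352:402:2,2])])
print("cylinder px",proj(s,[[.558,.313,.016],[.558,.313,.048],[.558,.313,.09],[.558,.313,.145]]).round(0).tolist(),proj(t,[[.558,.313,.016],[.558,.313,.05],[.558,.313,.09]]).round(0).tolist())
E
```

```text
jar/funnel r-b per px, every 2
150 [-2, 0, -8, -6, -7, -7, 3, -4, -3, -3, -2, 2, 0, -1, -1, -1, -2, -4, 0, -2, -2, 1, 2, 2, 3]
152 [-4, -7, -7, -8, -6, -3, 3, -1, 3, 2, 1, 2, 2, -6, -3, -5, -4, -5, 0, -1, 2, 2, 3, 3, 2]
154 [-7, -6, -4, -3, -4, 0, 18, 13, -1, 2, 3, 1, 0, -2, -4, -3, -3, -1, -1, 5, 2, 3, 4, 3, 3]
156 [-5, -5, -6, -2, 1, 18, 92, 92, 48, -2, 2, 1, 2, 2, -2, -3, -4, -4, 0, 0, 2, 1, 4, 3, 2]
158 [-5, -3, -2, 2, 1, 46, 81, 81, 87, 87, 9, -1, 2, 2, 3, 2, 2, 4, 4, 3, 0, 2, 3, 2, 3]
160 [-4, -5, -5, 3, 0, 0, 19, 79, 81, 84, 92, 49, -1, 1, 4, 1, 6, 5, 4, 4, 3, 3, 2, 3, 3]
162 [-6, -6, 4, 3, 4, 2, -1, 1, 63, 85, 86, 76, 16, 2, 5, 6, 2, 2, 1, 3, 4, 2, 3, 4, 3]
164 [-5, -5, 3, 3, 3, 4, 4, 2, 2, 26, 83, 0, 1, 4, 2, 3, 2, 4, 1, 4, 3, 2, 2, 3, 5]
166 [-5, -3, 4, 4, 4, 6, 4, 2, 1, 0, 12, 7, 4, 2, 2, 2, 2, 3, 2, 3, 3, 2, 4, 3, 3]
168 [-3, -6, -2, 4, 4, 3, 4, 4, 2, 3, 1, 3, 2, 2, 1, 1, 3, 3, 4, 1, 3, 3, 4, 3, 3]
170 [-3, -3, -3, 4, 2, 5, 4, 6, 3, 3, 4, 2, 3, 2, 2, 2, 2, 4, 3, 3, 2, 4, 4, 5, 5]
172 [-2, -3, -2, 0, 2, 3, 5, 5, 4, 2, 2, 5, 2, 2, 2, 2, 3, 3, 4, 4, 4, 5, 3, 3, 3]
174 [-2, -
[... 1054 characters left out ...]
 14, 16, 11, 13, -1, 4, 18, 22, -1, 6, 7, 4, 5, 6, 3, 6, -2]
200 [4, 4, 2, 4, 4, 2, 1, 2, -8, -9, -8, -8, -9, -9, -12, -8, 1, 3, 6, 4, 5, 5, 4, -2, -5]
202 [2, 2, 1, 2, 1, 3, 3, 2, 1, 0, -9, -7, -8, -9, 0, 1, 5, 4, 6, 3, 5, 5, 1, -4, -3]
204 [3, 3, 1, 3, 2, 2, 2, 3, 4, 4, 3, 1, -1, 4, 4, 3, 5, 6, 5, 5, 6, 1, -4, -1, 0]
206 [4, 6, 3, 3, 1, 3, 3, 5, 5, 5, 5, 4, 5, 6, 6, 4, 5, 3, 6, 4, 5, -3, 0, -4, -3]
208 [5, 6, 5, 5, 1, 3, 3, 5, 5, 4, 6, 5, 5, 4, 4, 4, 5, 6, 5, 5, -1, -3, -6, -2, -3]
210 [0, 3, 3, 6, 6, 3, 2, 4, 5, 6, 6, 4, 4, 4, 4, 5, 5, 6, 6, -4, -7, -5, -3, -4, -6]
cylinder px [[375.0, 197.0], [376.0, 189.0], [378.0, 179.0], [382.0, 165.0]] [[178.0, 203.0], [176.0, 202.0], [174.0, 201.0]]
```

Reddish pixels show in the jar (scene 368–382, 190–198) and none on the cone. I'll tip a little further with a small shake over the funnel, then untilt in place.

```bash
python3 - <<'E'
from rows import *
o=robot.get_obs(); st=(np.array(o["tool_pos"]),R.from_euler("xyz",o["ee_rot"]))
ths=[90,92,96,99]; print(rows(ths,[.14]*4,st))
ths=[99,97,94,90,85,80,75,69,63,57,51,45,39,33,27,21,15,10,6,3,1.2,0]; zz=lambda t:np.interp(t,[0,60,99],[.246,.2,.14]); p,Rt=tool(np.array([X,Y,.14]),np.radians(99)); print(rows(ths,[zz(t) for t in ths],(p,Rt)))
E
```

```text
[[-2, 0, -8, 0, 0.036, 0], [-13, 0, -10, 0, 0.07, 0], [-10, 0, -9, 0, 0.052, 0]]
[[9, 0, 6, 0, -0.035, 0], [14, 0, 9, 0, -0.052, 0], [19, 0, 12, 0, -0.07, 0], [23, 0, 15, 0, -0.087, 0], [23, 0, 14, 0, -0.088, 0], [23, 0, 13, 0, -0.087, 0], [27, 0, 16, 0, -0.105, 0], [27, 0, 14, 0, -0.104, 0], [25, 0, 15, 0, -0.105, 0], [22, 0, 15, 0, -0.105, 0], [22, 0, 15, 0, -0.104, 0], [22, 0, 15, 0, -0.105, 0], [21, 0, 14, 0, -0.105, 0], [21, 0, 14, 0, -0.105, 0], [20, 0, 14, 0, -0.104, 0], [20, 0, 13, 0, -0.105, 0], [16, 0, 11, 0, -0.087, 0], [13, 0, 9, 0, -0.07, 0], [10, 0, 6, 0, -0.053, 0], [6, 0, 4, 0, -0.031, 0], [4, 0, 2, 0, -0.021, 0]]
```

step_arm --commands '[[[-2, 0, -8, 0, 0.036, 0, 4], [-13, 0, -10, 0, 0.07, 0, 4], [-10, 0, -9, 0, 0.052, 0, 4], [5, 0, 0, 0, 0, 0, 4], [-5, 0, 0, 0, 0, 0, 4], [5, 0, 0, 0, 0, 0, 4], [-5, 0, 0, 0, 0, 0, 4], [0, 0, 0, 0, 0, 0, 4], [0, 0, 0, 0, 0, 0, 4]]]'

```text
time: 36.7
tool_pos: [0.5575, 0.118, 0.2697]
ee_rot: [-0.0, -1.414, -1.571]
wrist_force: [-0.7, 0.5, -1.9]
width: 0.0118
finger_force: 30.0
```

step_arm --commands '[[[9, 0, 6, 0, -0.035, 0, 4], [14, 0, 9, 0, -0.052, 0, 4], [19, 0, 12, 0, -0.07, 0, 4], [23, 0, 15, 0, -0.087, 0, 4], [23, 0, 14, 0, -0.088, 0, 4], [23, 0, 13, 0, -0.087, 0, 4], [27, 0, 16, 0, -0.105, 0, 4], [27, 0, 14, 0, -0.104, 0, 4], [25, 0, 15, 0, -0.105, 0, 4], [22, 0, 15, 0, -0.105, 0, 4], [22, 0, 15, 0, -0.104, 0, 4], [22, 0, 15, 0, -0.105, 0, 4], [21, 0, 14, 0, -0.105, 0, 4], [21, 0, 14, 0, -0.105, 0, 4], [20, 0, 14, 0, -0.104, 0, 4], [20, 0, 13, 0, -0.105, 0, 4], [16, 0, 11, 0, -0.087, 0, 4], [13, 0, 9, 0, -0.07, 0, 4], [10, 0, 6, 0, -0.053, 0, 4], [10, 0, 6, 0, -0.052, 0, 4]]]'

```text
time: 39.2
tool_pos: [0.5565, 0.4865, 0.4319]
ee_rot: [3.14, -0.002, 1.571]
wrist_force: [0.2, -0.6, -3.2]
width: 0.0116
finger_force: 30.0
```

```bash
python3 - <<'E'
from pl import *
import red
o=robot.get_obs(); rec(o); print(o["time"],rnd(o["tool_pos"]),rnd(o["ee_rot"]),rnd(o["wrist_force"]),o["width"])
s=eyes.snapshot("scene");t=eyes.snapshot("top")
for n in ("scuttle_lip","scuttle_handle","piece0"): print(n,[(round(d["confidence"],2),rnd(d["xy"],0)) for d in models.tip_of(s,n)[:7]],[(round(d["confidence"],2),rnd(d["xy"],0)) for d in models.tip_of(t,n)[:7]])
Rm=R.from_euler("xyz",o["ee_rot"]);G=np.array(o["tool_pos"])+.18*Rm.apply([0,0,1]);l=G+Rm.apply([-(GX+.092),0,(GZ-.033)]); h=G+Rm.apply([.085-GX,0,(GZ-.034)]); print("exp",proj(s,[l,h]).round(0).tolist(),rnd(l,3))
red.show(s,345,450,95,215); red.show(t,100,215,165,245)
E
```

```text
39.2 [0.5565, 0.4865, 0.4319] [3.1404, -0.0016, 1.5712] [0.1945, -0.5628, -3.1709] 0.01158718288860394
scuttle_lip [(0.92, [390.0, 135.0]), (0.74, [159.0, 228.0])] [(0.63, [368.0, 275.0]), (0.62, [156.0, 198.0]), (0.18, [264.0, 210.0])]
scuttle_handle [(0.77, [96.0, 228.0]), (0.76, [429.0, 114.0])] [(0.82, [417.0, 308.0]), (0.64, [99.0, 200.0])]
piece0 [(0.27, [220.0, 230.0])] [(0.6, [175.0, 196.0]), (0.59, [182.0, 202.0]), (0.41, [173.0, 198.0]), (0.37, [176.0, 206.0]), (0.35, [176.0, 204.0])]
exp [[391.0, 134.0], [431.0, 115.0]] [0.557, 0.326, 0.248]
cols 345 450
164 .............................................................###.........................................
165 ..............................................................####.......................................
166 ..............................................................######.....................................
167 ...............................................................######....................................
168 ...............................................................########.............
[... 3034 characters left out ...]
...##############...................................................................................
214 ..................###############..................................................................................
215 ...................##############..................................................................................
216 ....................#############..................................................................................
217 .....................###########...................................................................................
218 ......................#####........................................................................................
```

The scuttle shows no cube any more and the bench around the stand is clean. I'll carry it back over the scale.

step_arm --commands '[[[-8, 0, 0, 0, 0, 0, 4], [-16, 0, 0, 0, 0, 0, 4], [-22, 0, 0, 0, 0, 0, 4], [-26, -1, 0, 0, 0, 0, 4], [-26, -1, 0, 0, 0, 0, 4], [-26, -1, 0, 0, 0, 0, 4], [-26, -1, 0, 0, 0, 0, 4], [-26, -1, 0, 0, 0, 0, 4], [-26, -1, 0, 0, 0, 0, 4], [-26, -1, 0, 0, 0, 0, 4], [-26, -1, 0, 0, 0, 0, 4], [-26, -1, 0, 0, 0, 0, 4], [-26, -1, 0, 0, 0, 0, 4], [-26, 0, 0, 0, 0, 0, 4], [-26, 0, 0, 0, 0, 0, 4], [-20, 0, 0, 0, 0, 0, 4], [-14, 0, 0, 0, 0, 0, 4], [-8, 0, 0, 0, 0, 0, 4], [-2, 0, 0, 0, 0, 0, 4], [0, 0, 0, 0, 0, 0, 4]]]'

```text
time: 42.1
tool_pos: [0.5476, 0.0839, 0.43]
ee_rot: [-3.141, -0.0, 1.571]
wrist_force: [-0.2, 0.6, -2.9]
width: 0.0118
finger_force: 30.0
```

step_arm --commands '[[[0, 0, 10, 0, 0, 0, 4], [0, 0, 20, 0, 0, 0, 4], [0, 0, 25, 0, 0, 0, 4], [0, 0, 25, 0, 0, 0, 4], [0, 0, 25, 0, 0, 0, 4], [0, 0, 20, 0, 0, 0, 4], [0, 0, 15, 0, 0, 0, 4], [0, 0, 10, 0, 0, 0, 4], [0, 0, 5, 0, 0, 0, 4], [0, 0, 0, 0, 0, 0, 4], [0, 0, 0, 0, 0, 0, 4]]]'

```text
time: 43.48
tool_pos: [0.5478, 0.0836, 0.276]
ee_rot: [3.14, 0.0, 1.571]
wrist_force: [0.5, -0.0, -2.9]
width: 0.0118
finger_force: 30.0
```

```bash
python3 - <<'E'
from pl import *
import red
o=robot.get_obs(); rec(o); print(o["time"],rnd(o["tool_pos"]),rnd(o["ee_rot"]),rnd(o["wrist_force"]),o["width"])
s=eyes.snapshot("scene");t=eyes.snapshot("top")
for n in ("scuttle_lip","scuttle_handle"): print(n,[(round(d["confidence"],2),rnd(d["xy"],0)) for d in models.tip_of(s,n)[:7]])
Rm=R.from_euler("xyz",o["ee_rot"]);G=np.array(o["tool_pos"])+.18*Rm.apply([0,0,1]);l=G+Rm.apply([-(GX+.092),0,(GZ-.033)]); h=G+Rm.apply([.085-GX,0,(GZ-.034)]); print("exp",proj(s,[l,h]).round(0).tolist(),rnd(l,3),rnd(h,3))
print("top pieces",[(round(d["confidence"],2),rnd(d["xy"],0)) for d in models.tip_of(t,"piece0")[:9]])
red.show(s,340,400,140,215); red.show(t,140,215,165,245); red.show(s,255,345,180,255)
E
```

```text
43.475 [0.5478, 0.0836, 0.276] [3.1399, 0.0, 1.5708] [0.4537, -0.0495, -2.8649] 0.011780090905929338
scuttle_lip [(0.93, [274.0, 227.0]), (0.79, [161.0, 227.0])]
scuttle_handle [(0.82, [324.0, 202.0])]
exp [[273.0, 229.0], [324.0, 203.0]] [0.548, -0.077, 0.092] [0.548, 0.1, 0.093]
top pieces [(0.53, [180.0, 204.0]), (0.53, [175.0, 206.0]), (0.45, [172.0, 200.0]), (0.39, [172.0, 205.0])]
cols 340 400
cols 140 215
198 .................................##........................................
201 ......................................##...................................
202 .....................................####..................................
203 .....................................#####.................................
204 .................................#########.................................
205 ................................#########..................................
206 ................................#########..................................
207 .................................#######...................................
208 ...................................####.
[... 963 characters left out ...]
####...............................
190 .........................................###..############................................
191 ..........................................###.############................................
192 ............................................#############.................................
193 ............................................###########...................................
194 ..............................................########....................................
195 ...............................................#####......................................
196 .................................................##.......................................
```

step_arm --commands '[[[0, 0, 5, 0, 0, 0, 4], [0, 0, 4, 0, 0, 0, 4], [0, 0, 2, 0, 0, 0, 4], [0, 0, 1, 0, 0, 0, 4], [0, 0, 1, 0, 0, 0, 4], [0, 0, 0, 0, 0, 0, 4], [0, 0, 0, 0, 0, 0, 4]]]'

```text
time: 44.6
tool_pos: [0.5476, 0.0836, 0.2622]
ee_rot: [3.141, 0.0, 1.571]
wrist_force: [0.5, 0.1, -2.5]
width: 0.0117
finger_force: 30.0
```

step_arm --commands '[[[0, 0, 1, 0, 0, 0, 4], [0, 0, 0, 0, 0, 0, 4], [0, 0, 0, 0, 0, 0, 4]]]'

```text
time: 44.98
tool_pos: [0.5476, 0.0836, 0.2618]
ee_rot: [3.141, 0.0, 1.571]
wrist_force: [-0.8, 0.5, 2.1]
width: 0.0117
finger_force: 30.0
```

Contact (+2.1 N). I'll release, rise and move clear.

step_arm --commands '[[[0, 0, 0, 0, 0, 0, 14], [0, 0, 0, 0, 0, 0, 20], [0, 0, 0, 0, 0, 0, 35], [0, 0, 0, 0, 0, 0, 50], [0, 0, 0, 0, 0, 0, 50], [0, 0, -10, 0, 0, 0, 50], [0, 0, -20, 0, 0, 0, 50], [0, 0, -30, 0, 0, 0, 50], [0, 0, -40, 0, 0, 0, 50], [0, 0, -40, 0, 0, 0, 50], [0, 0, -40, 0, 0, 0, 50], [0, 0, 0, 0, 0, 0, 50], [0, 0, 0, 0, 0, 0, 50]]]'

```text
time: 46.6
tool_pos: [0.5474, 0.0835, 0.4405]
ee_rot: [-3.141, 0.0, 1.571]
wrist_force: [-0.2, 0.0, -0.5]
width: 0.0497
finger_force: 0.0
```

```bash
python3 - <<'E'
from pl import *
o=robot.get_obs(); print(o["time"],rnd(o["tool_pos"]),rnd(o["wrist_force"]),o["width"])
s=eyes.snapshot("scene");t=eyes.snapshot("top");w=eyes.snapshot("wrist")
for n,z in (("scuttle_lip",.078),("scuttle_handle",.079)):
  for p,nm in ((s,"s"),(t,"t"),(w,"w")): print(n,nm,[(round(d["confidence"],2),rnd(at_z(p,d["xy"],z,o),3)) for d in models.tip_of(p,n)[:2]])
for p,nm in ((s,"s"),(t,"t"),(w,"w")): print(nm,"pieces",[(round(d["confidence"],2),rnd(d["xy"],0)) for d in models.tip_of(p,"piece0")[:8]])
f=lambda p,b:cv2.resize(p["color"][b[1]:b[3],b[0]:b[2]],(390,290),interpolation=cv2.INTER_CUBIC)
cv2.imwrite("pics/fin.png",np.vstack([np.hstack([f(s,(340,140,420,215)),f(s,(240,150,420,280))]),np.hstack([f(t,(140,170,215,230)),f(w,(0,0,560,420))])])[:,:,::-1])
E
```

```text
46.6 [0.5474, 0.0835, 0.4405] [-0.2266, 0.012, -0.4579] 0.049653811650492756
scuttle_lip s [(0.94, [0.547, -0.068, 0.078]), (0.74, [0.352, -0.316, 0.078])]
scuttle_lip t [(0.67, [0.303, -0.308, 0.078])]
scuttle_lip w [(0.77, [0.549, -0.078, 0.078])]
scuttle_handle s [(0.73, [0.549, 0.103, 0.079]), (0.68, [0.263, -0.465, 0.079])]
scuttle_handle t [(0.76, [0.206, -0.449, 0.079])]
scuttle_handle w [(0.61, [0.549, 0.096, 0.079])]
s pieces []
t pieces [(0.54, [178.0, 202.0]), (0.5, [176.0, 200.0]), (0.42, [173.0, 201.0]), (0.41, [175.0, 208.0]), (0.4, [177.0, 206.0])]
w pieces []
```

View pics/fin.png

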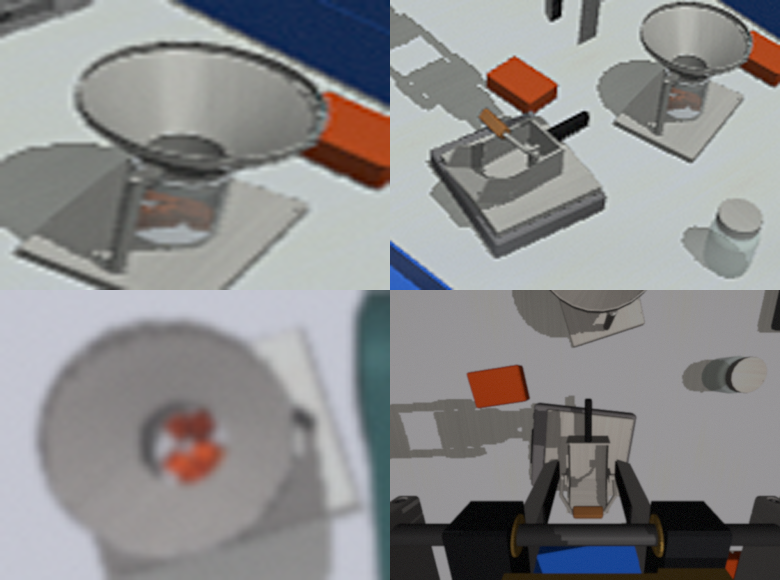

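The last picture shows the empty scuttle upright on the scale, with the bail leaning towards the nose and the gripper clear of it. The cubes lie in the jar, with none on the funnel cone and none on the bench. Handing in.

```bash
python3 -c "
from bench import robot
print(robot.close_job())"
```

```text
the job is handed in; nothing more can be done
None
```

The job is handed in at about 47 s of the 72 s: the portion stood released on the scale, the cubes went through the funnel into the jar, and the empty scuttle stands upright and released in the middle of the scale. The last views show no cube in the scuttle, on the cone or on the bench, but I could make out only five of the six in the jar because they overlap.

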